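# Scoop the heel blocks into the cart's tilt-out bin

## Task

Push the galvanised bin on the side of the cart fully out, then use the scoop to take all four worn heel blocks out of the open-ended steel tray in a single scoopful and tip them into the bin. Never touch the blocks with the fingers; afterwards set the scoop down gently, flat on the rubber mat and clear of the tray, and leave the last, the heel puller and the buckles where they lie.

Things in the scene. Friction and masses are not known exactly. Their poses are not given: they have to be found in the camera images.
- bin (a joint): tilt of the galvanised bin (rad): 0 = front panel upright, the bin tucked under the cart's top; grows to the stop at 0.6 as the panel leans outwards (+y). It starts between 0 and 0.15. The hinge is stiff (about 0.7 N m, so 3 to 5 N at the panel's top) and stays where it is left.
- bin_in (a point): the bin's hinge line at mid-width, always at world y 345, z -150 mm; only x varies. Axes turn with the bin: x along the hinge, y outwards, z up the panel. Bin 220 mm wide (x +-110); front panel at y 0 to 4, 204 high; floor from y -100 to 0; inner wall at y -100, 75 high; cheeks 75 high, going on up as 22 mm strips beside the panel. Walls 4 mm.
- bin_rim (a point): middle of the 10 mm rolled rim on top of the bin's front panel (54 mm above the mat when shut, 18 mm at full tilt). The cart's top ends at world y 320 mm and overhangs the bin's inner part: shut, only a 25 mm gap shows between edge and panel; at full tilt about 125 mm at mat height.
- tray: fixed steel tray open at one end, 160 x 124 mm, origin at the centre of its underside on the mat. Its +x points from the open end (x = -80 mm) to the back wall (inner face x = +77 mm at the floor, sloping outwards by 11 degrees from upright to x = +88 outside at the top). Floor 3 mm thick; back and both side walls 40 mm high, 3 mm thick; 118 mm wide inside.
- scoop: loose galvanised scoop, about 240 g, flat on the mat. Origin at the centre of the pan's underside; +x to the mouth, z up. Pan 125 x 108 mm (x +-62.5, y +-54); floor 2 mm thick, ending in a plain edge at x = 62.5; rear wall at x = -61, 50 mm high; sides 36 mm high from x = -62 to -17, 20 mm high on to x = 27, none in front of that.
- scoop_grip (a point): good grip point at x = -82, z = 90 mm of the scoop's frame, in the upright wooden grip behind the rear wall: flat-sided, 38 mm along the scoop's x (-100 to -62), 20 mm along its y, from z = 25 to 125 mm. Fingers close along the scoop's y; the flat sides allow any lean of the gripper about y. Axes as the scoop's.
- chunk0: one of four alike worn wooden heel blocks lying in the tray: faceted round block, 34 mm across, 26 mm high, worn round at the ends (a 10 mm flat, then a 16 degree bevel), 22 g; origin at its centre (16 mm above the mat). They lie between x = -8 and +57 mm of the tray's frame.
- chunk1: one of four alike worn wooden heel blocks lying in the tray: faceted round block, 34 mm across, 26 mm high, worn round at the ends (a 10 mm flat, then a 16 degree bevel), 22 g; origin at its centre (16 mm above the mat). They lie between x = -8 and +57 mm of the tray's frame.
- chunk2: one of four alike worn wooden heel blocks lying in the tray: faceted round block, 34 mm across, 26 mm high, worn round at the ends (a 10 mm flat, then a 16 degree bevel), 22 g; origin at its centre (16 mm above the mat). They lie between x = -8 and +57 mm of the tray's frame.
- chunk3: one of four alike worn wooden heel blocks lying in the tray: faceted round block, 34 mm across, 26 mm high, worn round at the ends (a 10 mm flat, then a 16 degree bevel), 22 g; origin at its centre (16 mm above the mat). They lie between x = -8 and +57 mm of the tray's frame.
- last: bystander: tan wooden shoe last on its sole, 200 mm long (its x, toe to +x), 60 mm wide, 103 mm high at the heel; origin under its middle; it lies between tray and bin
- puller: bystander: steel heel puller (pincers), 212 mm long along its x, 56 mm wide, 14 mm high; origin under its middle
- buckle_a: bystander: flat brass buckle 64 x 60 x 6 mm, origin under its middle
- buckle_b: bystander: a buckle like the other
Things that resemble listed ones, but are neither listed nor needed, are in the scene too. Of the things that look like the tray, the larger one is meant.

How it is judged (in metres and radians):
On the way, in this order (a step that is already met when the one before it is completed fails the run):
1. the bin is pushed out to its stop (value of joint bin above 0.52 rad), for 0.2 s.
2. all four blocks ride together in the scoop, the scoop held more than 60 mm above the mat (x of chunk0 in the frame of scoop between -0.07 and 0.07 m and y of chunk0 in the frame of scoop between -0.06 and 0.06 m and z of chunk0 in the frame of scoop between 0 and 0.075 m and x of chunk1 in the frame of scoop between -0.07 and 0.07 m and y of chunk1 in the frame of scoop between -0.06 and 0.06 m and z of chunk1 in the frame of scoop between 0 and 0.075 m and x of chunk2 in the frame of scoop between -0.07 and 0.07 m and y of chunk2 in the frame of scoop between -0.06 and 0.06 m and z of chunk2 in the frame of scoop between 0 and 0.075 m and x of chunk3 in the frame of scoop between -0.07 and 0.07 m and y of chunk3 in the frame of scoop between -0.06 and 0.06 m and z of chunk3 in the frame of scoop between 0 and 0.075 m and height (world z) of scoop above 0.06 m and contact force between the fingers and scoop above 0.5 N), for 0.2 s.
3. all four blocks are in the bin, tipped from the held scoop (x of chunk0 in the frame of bin_in between -0.11 and 0.11 m and y of chunk0 in the frame of bin_in between -0.1 and 0.005 m and z of chunk0 in the frame of bin_in between 0 and 0.15 m and x of chunk1 in the frame of bin_in between -0.11 and 0.11 m and y of chunk1 in the frame of bin_in between -0.1 and 0.005 m and z of chunk1 in the frame of bin_in between 0 and 0.15 m and x of chunk2 in the frame of bin_in between -0.11 and 0.11 m and y of chunk2 in the frame of bin_in between -0.1 and 0.005 m and z of chunk2 in the frame of bin_in between 0 and 0.15 m and x of chunk3 in the frame of bin_in between -0.11 and 0.11 m and y of chunk3 in the frame of bin_in between -0.1 and 0.005 m and z of chunk3 in the frame of bin_in between 0 and 0.15 m and contact force between the fingers and scoop above 0.5 N), for 0.1 s.
At the end, for the whole second after the job is handed in: All four blocks rest in the bin, still tilted out (over 0.45 rad). The released scoop rests flat on the mat (within 0.08 rad, 8 mm), not touching the tray, origins over 100 mm apart. Last, puller and buckles within 30 mm of their starts (x of chunk0 in the frame of bin_in between -0.11 and 0.11 m and y of chunk0 in the frame of bin_in between -0.1 and 0.005 m and z of chunk0 in the frame of bin_in between 0 and 0.15 m and x of chunk1 in the frame of bin_in between -0.11 and 0.11 m and y of chunk1 in the frame of bin_in between -0.1 and 0.005 m and z of chunk1 in the frame of bin_in between 0 and 0.15 m and x of chunk2 in the frame of bin_in between -0.11 and 0.11 m and y of chunk2 in the frame of bin_in between -0.1 and 0.005 m and z of chunk2 in the frame of bin_in between 0 and 0.15 m and x of chunk3 in the frame of bin_in between -0.11 and 0.11 m and y of chunk3 in the frame of bin_in between -0.1 and 0.005 m and z of chunk3 in the frame of bin_in between 0 and 0.15 m and linear speed of each of chunk0, chunk1, chunk2, chunk3 below 0.05 m/s and value of joint bin above 0.45 rad and height (world z) of scoop between -0.005 and 0.008 m and angle between scoop's own z axis and vertical below 0.08 rad and linear speed of scoop below 0.03 m/s and contact force between scoop and tray below 0.05 N and horizontal distance between scoop and tray above 0.1 m).
It fails at once if the fingers touch a heel block (contact force between the fingers and chunk0 above 0.5 N or contact force between the fingers and chunk1 above 0.5 N or contact force between the fingers and chunk2 above 0.5 N or contact force between the fingers and chunk3 above 0.5 N).
It fails at once if the last, the puller or a buckle is moved more than 30 mm (distance of any of last, puller, buckle_a, buckle_b from where it was at the start of the episode above 0.03 m).
It fails at once if the scoop is dropped (falls free of the fingers faster than 0.7 m/s) (contact force between the fingers and scoop below 0.1 N and linear speed of scoop above 0.7 m/s).
It also fails if it takes over 72 s, if anything falls off the work surface, if the arm or the gripper's body presses on something with over 40 N, if the wrist force passes 120 N, or if a joint passes its speed limit or range.

## Robot

A 6-joint arm with a two-finger parallel gripper is mounted at the origin on the work surface. World frame = base frame: x ahead of the robot, y to its left, z up, the work surface at z = 0. Lengths are in m, angles in degrees, forces in N, time in s.
With the tool pointing down it reaches from about 0.4 to 0.825 m from the base axis. Payload 7 kg.
Tool frame: the origin (TCP) lies on the centre line of the jaws, within the pads' length; the fingertips stand 22 mm ahead of it and the grasp point (between the pads) lies 3 mm ahead of it; z points along the fingers, y is the line along which they close (so a half turn about z gives the same grasp; the last joint's range is limited). The gripper opens to 88 mm and grips with 3 to 60 N. Pads are 19 mm wide; open, the fingers measure 130 mm over their backs; the gripper's body (78 mm by 193 mm) begins 47 mm behind the grasp point.
Start: joints at [92.195, 20.546, 0.682, 0, -70.136, -16.507], TCP at [0.167, 0.654, 0.249] pointing down, gripper open.
Joint ranges: [-176.03, 176.03], [-82.01, 121.73], [-58.28, 71.71], [-173.87, 95.51], [-174.79, -0.11], [-173.66, 173.66]. Speed limits (degrees/s): [136.94, 136.94, 172.46, 180, 180, 180].

## Interface

Orientations are given as [roll, pitch, yaw] about the fixed x, y, z axes, in that order (R = Rz(yaw) Ry(pitch) Rx(roll)).
In Python, from plant import get_state, cams, r gives the robot as it stands.
- The arm moves only by the tool apply_moves, never from a script. Its argument "targets" is a list of rows, each an object with "dp": the shift along the world's x, y, z in m, a list of three; "yaw": the turn about the world's z in degrees. In form: [{"dp": [x, y, z], "yaw": yaw}, ...]. A call has 1 to 20 rows; each row is the pose to reach, as a shift and turn from the pose commanded when the call began; what a row does not reach only later rows make up. A row lasts 1/12 s, in which the tool goes at most 41.7 mm and 7.16 degrees, less where a joint would pass 70% of its speed; a pose out of reach is approached as far as the arm can. A call with a gripper value outside its range is refused whole. "grip" is the gripper command: -1 is fully open, 1 is shut, values between are in proportion, set as the call begins (left out, the last holds). The fingers move at their own pace and stop on an object; "squeeze" is the grip in N (left out, the last holds). Time passes only in rows, so rows that repeat a pose let the fingers close. It gives the time, the measured TCP pose, the force, the opening and the grip force at its end, in the units of the state.
- get_state(): the state, without advancing time (a new reading comes with each control period).
- cams.capture(name): name is "side" or "top" or "wrist"; returns a dict with "image" (384x512x3 uint8, red, green, blue), "range_z" (384x512 float32, m along the optical axis (not along the pixel's ray), 0 where there is no reading), "fx", "fy", "cx", "cy" (pixels), "R" (3x3) and "t" (3): a world point X has camera coordinates R X + t; the wrist camera has in their place "T_tool_cam" (4x4, takes a point from camera to tool coordinates, whose origin is the TCP and whose axes are the flange's). Camera axes: x right, y down, z forward; pixel columns grow to the right and rows downward; lengths in m; the calibration is good to about 2 mm. A picture is of the moment at which its call begins: read the wrist's pose just before it.
- r.close_job(): hands the job in; it is judged then, once.
The state is a dict: "time_s": time; "joints": joint angles; "qd": joint speeds; "joint_torque": joint torques, N m; "tcp_pos": TCP position; "eef_rot": TCP orientation; "contact_force": force on the tool from outside, world axes, zero at the start; "moment": the same for the moment, N m; "gripper_width": finger opening in m; "gripper_force": force on a finger pad.
Only numpy, scipy, OpenCV 4.12 (cv2) and the standard library are available. Lean on these libraries where they do the work, as an engineer would, in place of code of your own. Each camera call takes 0.05 s, during which the arm holds its last target. There are 200 camera calls.

## Working session

There is one attempt and no reset: what is moved stays moved. The work goes in short steps, Python scripts to look and compute and a tool call to move; the robot and the scene stay as the last step left them, time stands still between calls to the robot, and variables do not carry over. Pictures are saved under pics/ and viewed, at most 10 in all, crops included, and the job is handed in when it is done.

Besides the shell and the picture viewer there is one more tool, called after "Request:" as a command line: name --argument value ..., lists and objects as JSON in quotes. apply_moves: Moves the arm, as the interface text tells. Its arguments: {"type":"object","properties":{"targets":{"type":"array","items":{"type":"object","properties":{"dp":{"type":"array","items":{"type":"number"}},"yaw":{"type":"number"}}}},"grip":{"type":"number"},"squeeze":{"type":"number"}},"required":["targets"]}

```bash
ls; mkdir -p pics
cat > h.py <<'E'
import numpy as np, cv2
from plant import get_state, cams, r
def cap(n):
    s=get_state(); c=cams.capture(n); c['s']=s; return c
def cloud(c):
    z=c['range_z']; h,w=z.shape; v,u=np.mgrid[:h,:w]
    P=np.stack([(u-c['cx'])/c['fx']*z,(v-c['cy'])/c['fy']*z,z],-1)
    if 'R' in c and c['R'] is not None: W=(P-c['t'])@c['R']
    else:
        from scipy.spatial.transform import Rotation as Ro
        T=np.array(c['T_tool_cam']); Rw=Ro.from_euler('xyz',c['s']['eef_rot'],degrees=True).as_matrix()
        W=(P@T[:3,:3].T+T[:3,3])@Rw.T+np.array(c['s']['tcp_pos'])
    W[z==0]=np.nan; return W
E
python3 - <<'E'
from h import *
s=get_state(); print({k:np.round(v,3) for k,v in s.items()})
for n in ('top','side'):
    c=cap(n); W=cloud(c); np.savez('%s.npz'%n,W=W,I=c['image']); print(n,c['fx'],c['t'],np.round(c['R'],2).tolist())
    cv2.imwrite('pics/%s0.png'%n,cv2.resize(c['image'][...,::-1],(800,600)))
E
```

```text
pics
{'time_s': np.float64(0.0), 'joints': array([ 9.2196e+01,  2.0590e+01,  6.3300e-01, -2.0000e-02, -7.0137e+01,
       -1.6506e+01]), 'qd': array([-0.041, -0.049, -0.041, -0.048, -0.009, -0.066]), 'joint_torque': array([-0.0000e+00, -5.8272e+01,  2.9305e+01,  6.9970e+00,  7.0000e-03,
       -0.0000e+00]), 'tcp_pos': array([0.167, 0.654, 0.248]), 'eef_rot': array([ 1.79905e+02, -8.00000e-03, -1.43170e+01]), 'contact_force': array([ 0.014,  0.659, -0.779]), 'moment': array([ 0.029, -0.016,  0.013]), 'gripper_force': np.float64(0.0), 'gripper_width': np.float64(0.088)}
top 452.2462447262026 [-0.04016417  0.53951953  1.2168819 ] [[-0.01, -1.0, -0.0], [-1.0, 0.01, -0.05], [0.05, 0.0, -1.0]]
side 371.6245566173674 [-0.5146057   0.16958183  0.81320668] [[0.88, -0.48, -0.01], [-0.36, -0.66, -0.66], [0.31, 0.58, -0.75]]
```

View pics/top0.png

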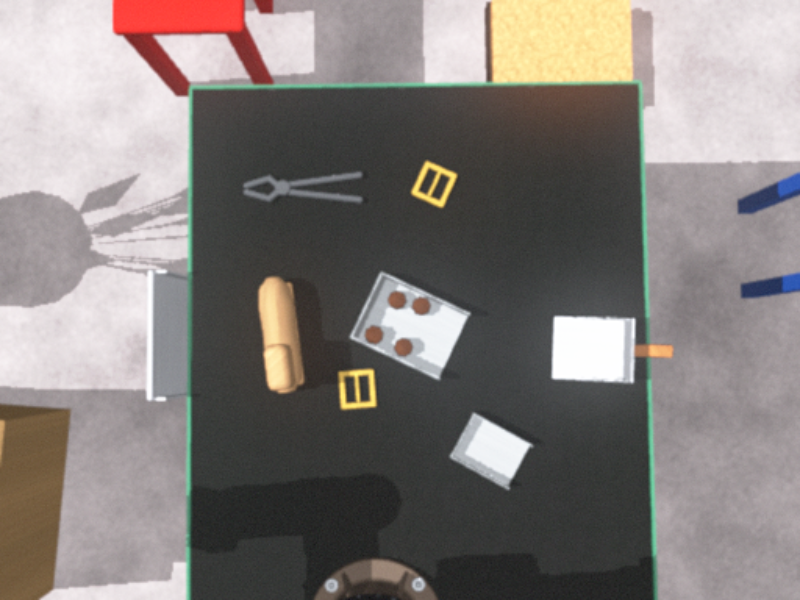

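View pics/side0.png

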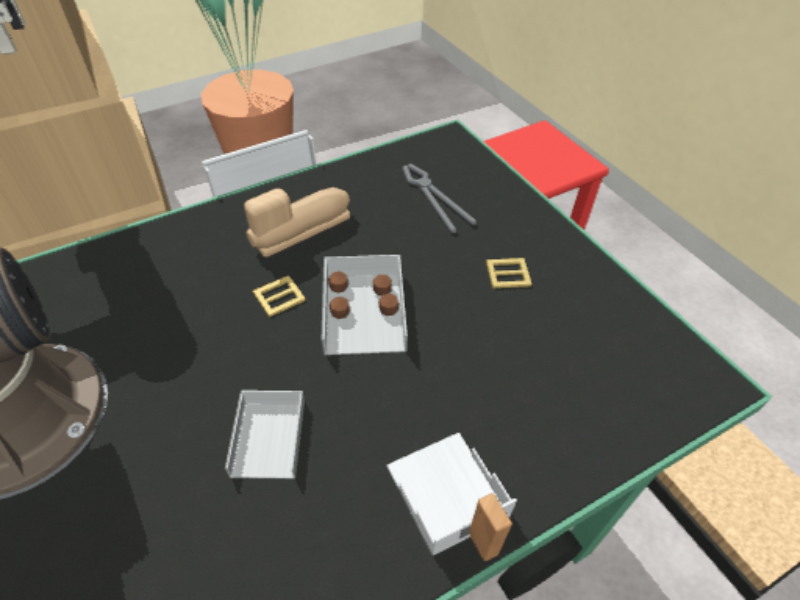

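Candidates (top view, 800x600): trays – large with blocks at (410,325), small empty at (490,450) → the large one. Scoop at (593,350), its handle at (655,351); bin panel at (155,335); last (280,335), buckles (434,184) and (357,389), puller (305,188).

Run:
```python
from h import *
d=np.load('top.npz'); W=d['W']; I=d['I']
def at(u,v,n=1):
    u=int(u*.64);v=int(v*.64); return np.round(np.nanmedian(W[v-n:v+n+1,u-n:u+n+1].reshape(-1,3),0),3)
for k,p in dict(bin_a=(151,272),bin_b=(151,398),binpanelin=(170,335),mat=(600,200),edgeL=(192,200),
  trBL=(382,274),trBR=(352,337),trFL=(469,314),trFR=(439,379),trfloor=(430,330),c1=(397,299),c2=(421,305),c3=(374,334),c4=(403,347),
  scoopm1=(554,317),scoopm2=(554,382),scr1=(634,318),scr2=(634,382),handle1=(640,351),handle2=(668,351),last1=(275,285),last2=(283,385),pan=(590,350),heel=(283,365)).items(): print(k,at(*p))
x,y,z=W[...,0],W[...,1],W[...,2]
# scoop
m=(z>.02)&(z<.2)&(y<-.2)&(x>.3); P=W[m]; 
for a,b in((.02,.06),(.06,.12),(.12,.14)):
    Q=P[(P[:,2]>a)&(P[:,2]<b)]; print(a,len(Q),Q.min(0) if len(Q) else'',Q.max(0) if len(Q) else'')
    if len(Q)>5: print(cv2.minAreaRect(Q[:,:2].astype(np.float32)*1000))
white=(I.min(-1)>140)&(y>-.35)&(y<-.1)&(x>.4)&(z<.02); print('pan',white.sum(),cv2.minAreaRect(W[white][:,:2].astype(np.float32)*1000))
m=(z>.03)&(z<.06)&(x>.4)&(x<.7)&(abs(y)<.15); print('tray',cv2.minAreaRect(W[m][:,:2].astype(np.float32)*1000))
m=(z>.02)&(z<.12)&(x>.35)&(x<.7)&(y>.15)&(y<.3); print('last',cv2.minAreaRect(W[m][:,:2].astype(np.float32)*1000),z[m].max())
red=(I[...,0].astype(int)-I[...,2]>35)&(x>.4)&(x<.65)&(y>-.05)&(y<.13)&(z>.018)&(z<.04)
n,l,st,ce=cv2.connectedComponentsWithStats(red.astype(np.uint8))
for i in range(1,n):
    if st[i,4]>10: Q=W[l==i]; print('chunk',st[i,4],Q.mean(0).round(4),Q.min(0).round(3),Q.max(0).round(3))
c=cv2.resize(I[190:260,330:450,::-1],(800,467),interpolation=cv2.INTER_CUBIC);c2=cv2.resize(I[150:260,200:320,::-1],(654,600),interpolation=cv2.INTER_CUBIC)
cv2.imwrite('pics/crop_tray.png',c2); cv2.imwrite('pics/crop_scoop.png',c)
```

```text
bin_a [0.61  0.376 0.051]
bin_b [0.398 0.374 0.052]
binpanelin [ 0.505  0.365 -0.013]
mat [ 0.735 -0.405  0.   ]
edgeL [ 0.743  0.323 -0.   ]
trBL [ 0.604 -0.016  0.04 ]
trBR [0.498 0.035 0.037]
trFL [ 0.536 -0.166  0.005]
trFR [ 0.424 -0.11   0.001]
trfloor [ 0.508 -0.099  0.005]
c1 [ 0.562 -0.042  0.029]
c2 [ 0.55  -0.083  0.029]
c3 [ 0.503 -0.001  0.03 ]
c4 [ 0.478 -0.05   0.028]
scoopm1 [ 0.53  -0.317  0.002]
scoopm2 [ 0.415 -0.315  0.002]
scr1 [ 0.526 -0.457 -0.001]
scr2 [ 0.414 -0.454  0.001]
handle1 [ 0.468 -0.44   0.079]
handle2 [ 0.468 -0.469  0.125]
last1 [0.586 0.163 0.056]
last2 [0.419 0.142 0.102]
pan [ 0.469 -0.378  0.001]
heel [0.452 0.142 0.103]
0.02 280 [ 0.30790756 -0.46979683  0.02000363] [ 0.52612226 -0.2000715   0.05988619]
((413.4078063964844, -344.86395263671875), (133.4316864013672, 290.3281555175781), 49.68321228027344)
0.06 71 [ 0.45797347 -0.47569737  0.06076693] [ 0.47885949 -0.43807693  0.11982905]
((467.9299621582031, -457.0494689941406), (38.71536636352539, 19.701688766479492), 85.47883605957031)
0.12 122 [ 0.45829641 -0.47758093  0.12000139] [ 0.4782886  -0.43870926  0.13187855]
((467.7755126953125, -458.07208251953125), (37.83490753173828, 20.130319595336914), 81.82814025878906)
pan 4229 ((954.4215087890625, -225.00009155273438), (249.92306518554688, 1068.4295654296875), 89.99481201171875)
tray ((510.11651611328125, 3.07244873046875), (188.52651977539062, 307.7091369628906), 4.217033386230469)
last ((503.34674072265625, 170.33261108398438), (194.86534118652344, 42.159278869628906), 0.8553346991539001) 0.10775606294058537
chunk 69 [ 0.5601 -0.0392  0.028 ] [ 0.548 -0.048  0.023] [ 0.573 -0.029  0.033]
chunk 87 [ 0.5007 -0.0009  0.0279] [ 0.487 -0.015  0.023] [0.514 0.012 0.033]
chunk 40 [ 0.4786 -0.0452  0.0275] [ 0.467 -0.05   0.022] [ 0.492 -0.039  0.034]
chunk 34 [0.4502 0.1264 0.033 ] [0.416 0.123 0.019] [0.491 0.13  0.04 ]
```

View pics/crop_tray.png

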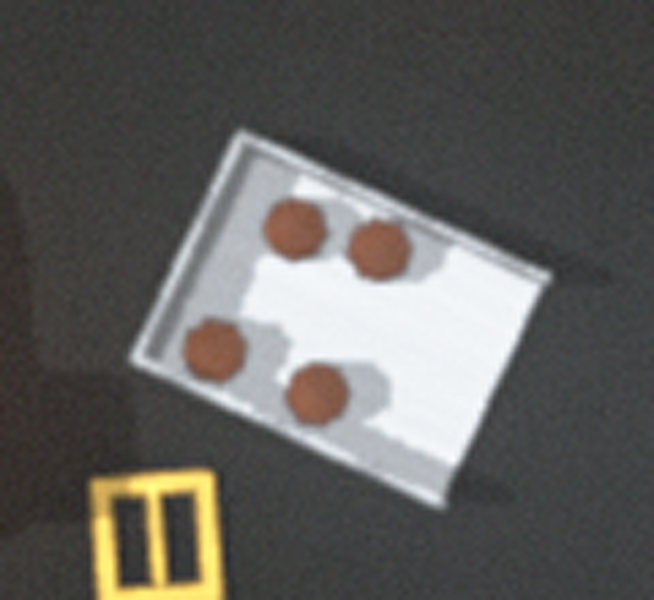

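The crop shows the large tray, with four blocks at (295,228), (380,250), (214,350) and (317,393). Its top corners are (240,132), (135,360), (548,277) and (442,505). Bin first: I close the fingers, go over the gap and measure the tray meanwhile.

Request:
apply_moves --targets '[{"dp":[0.337,-0.312,0],"yaw":-75.7},{"dp":[0.337,-0.312,0],"yaw":-75.7},{"dp":[0.337,-0.312,0],"yaw":-75.7},{"dp":[0.337,-0.312,0],"yaw":-75.7},{"dp":[0.337,-0.312,0],"yaw":-75.7},{"dp":[0.337,-0.312,0],"yaw":-75.7},{"dp":[0.337,-0.312,0],"yaw":-75.7},{"dp":[0.337,-0.312,0],"yaw":-75.7},{"dp":[0.337,-0.312,0],"yaw":-75.7},{"dp":[0.337,-0.312,0],"yaw":-75.7},{"dp":[0.337,-0.312,0],"yaw":-75.7},{"dp":[0.337,-0.312,0],"yaw":-75.7},{"dp":[0.337,-0.312,0],"yaw":-75.7},{"dp":[0.337,-0.312,0],"yaw":-75.7},{"dp":[0.337,-0.312,-0.06],"yaw":-75.7},{"dp":[0.337,-0.312,-0.1],"yaw":-75.7},{"dp":[0.337,-0.312,-0.12],"yaw":-75.7},{"dp":[0.337,-0.312,-0.12],"yaw":-75.7}]' --grip 1

```text
time_s: 1.6
tcp_pos: [0.4993, 0.34, 0.1212]
eef_rot: [179.5, -0.5, -89.9]
contact_force: [-0.7, -0.7, -2.0]
gripper_width: 0.0005
gripper_force: 0.0
```

```bash
cat >> h.py <<'E'
def ray(c,u,v,z):  # pixel of native image -> point on plane z
    d=np.array([(u-c['cx'])/c['fx'],(v-c['cy'])/c['fy'],1.]); 
    R=np.array(c['R']); t=np.array(c['t']); o=-R.T@t; w=R.T@d; return o+w*(z-o[2])/w[2]
E
python3 - <<'E'
from h import *
s=get_state(); print(s['tcp_pos'],s['eef_rot'],s['gripper_width'],s['contact_force'],s['joints'])
c=cap('top'); k=654/120
f=lambda u,v,z:ray(c,200+(u+.5)/k-.5,150+(v+.5)/k-.5,z)
BL,BR,FL,FR=[f(*p,.040)[:2] for p in((240,132),(135,360),(548,277),(442,505))]
print(np.linalg.norm(BL-BR),np.linalg.norm(FL-FR),np.linalg.norm(BL-FL),np.linalg.norm(BR-FR))
ax=(BL+BR-FL-FR)/2; th=np.arctan2(ax[1],ax[0]); ax/=np.linalg.norm(ax); ay=(BL-BR+FL-FR); print('th',np.degrees(th),np.degrees(np.arctan2(ay[1],ay[0]))+0)
O=(BL+BR+FL+FR)/4-ax*.004; print('tray O',O)
n=np.array([-ax[1],ax[0]])
for p in((295,228),(380,250),(214,350),(317,393)):
    q=f(*p,.029)[:2]; print('chunk',q.round(4),((q-O)@ax).round(4),((q-O)@n).round(4))
# scoop edges: white region in image
I=c['image']; W=cloud(c)
cv2.imwrite('pics/crop_s2.png',cv2.resize(I[185:265,340:440,::-1],(750,600),interpolation=cv2.INTER_CUBIC))
E
```

```text
[0.49931528 0.33997286 0.12123521] [179.49449998  -0.45228734 -89.9484568 ] 0.0005448835070368692 [-0.71401293 -0.72542161 -2.00895572] [ 52.68360889  20.57225014 -17.26196612  -0.15968695 -52.8321469
 -52.53684568]
0.12297463568339974 0.12273257735739655 0.16673597143090085 0.16548659267696483
th 64.11784649286506 -25.469478806289636
tray O [ 0.51340599 -0.06731585]
chunk [ 0.5603 -0.0416] 0.0436 -0.031
chunk [ 0.549  -0.0834] 0.001 -0.039
chunk [ 0.5005 -0.001 ] 0.054 0.0406
chunk [ 0.4788 -0.0516] -0.0009 0.038
```

View pics/crop_s2.png

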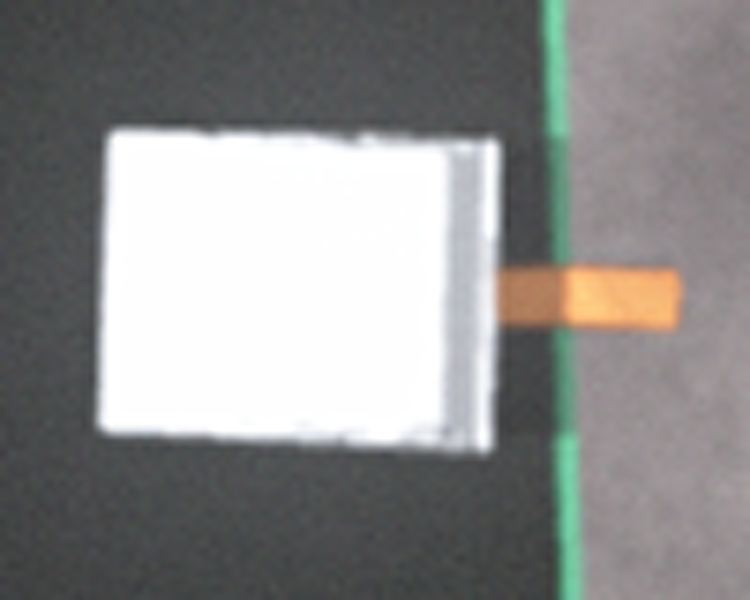

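Request:
apply_moves --targets '[{"dp":[0,0,-0.02],"yaw":0},{"dp":[0,0,-0.05],"yaw":0},{"dp":[0,0,-0.08],"yaw":0},{"dp":[0,0,-0.1],"yaw":0},{"dp":[0,0,-0.1],"yaw":0},{"dp":[0,0,-0.1],"yaw":0},{"dp":[0,0,-0.1],"yaw":0}]'

```text
time_s: 2.23
tcp_pos: [0.5051, 0.344, 0.0314]
eef_rot: [-179.8, 0.1, -89.9]
contact_force: [-0.3, 0.0, -0.2]
gripper_width: 0.0007
gripper_force: 0.0
```

Run:
```python
from h import *
c=cap('top'); k=7.5
f=lambda u,v,z:ray(c,340+(u+.5)/k-.5,185+(v+.5)/k-.5,z)
a,b=f(108,130,.002),f(98,432,.002); d=a-b; print('mouth',a,b,np.linalg.norm(d),np.degrees(np.arctan2(d[1],d[0]))+90)
a,b=f(500,140,.05),f(493,452,.05); d=a-b; print('rear',a,b,np.linalg.norm(d),np.degrees(np.arctan2(d[1],d[0]))+90)
a,b=f(683,268,.125),f(680,329,.125); print('handle end',a,b)
s=get_state(); print(s['tcp_pos'],s['eef_rot'],s['contact_force'])
```

```text
mouth [ 0.53042387 -0.31652928  0.002     ] [ 0.4202442  -0.31041749  0.002     ] 0.11034905609520304 86.82499065729476
rear [ 0.52317481 -0.44400113  0.05      ] [ 0.41383549 -0.43842248  0.05      ] 0.10948154333651099 87.07921910492496
handle end [ 0.47718636 -0.47817513  0.125     ] [ 0.4571636  -0.47655853  0.125     ]
[0.50506244 0.34388794 0.03147325] [-1.79830260e+02  1.73104853e-01 -8.99419375e+01] [-0.08568859  0.55880412  0.52249334]
```

Request:
apply_moves --targets '[{"dp":[0,0.01,0],"yaw":0},{"dp":[0,0.02,0],"yaw":0},{"dp":[0,0.03,0],"yaw":0},{"dp":[0,0.04,-0.003],"yaw":0},{"dp":[0,0.048,-0.006],"yaw":0},{"dp":[0,0.056,-0.009],"yaw":0},{"dp":[0,0.064,-0.012],"yaw":0},{"dp":[0,0.072,-0.012],"yaw":0},{"dp":[0,0.08,-0.012],"yaw":0},{"dp":[0,0.086,-0.012],"yaw":0},{"dp":[0,0.09,-0.012],"yaw":0},{"dp":[0,0.09,-0.012],"yaw":0},{"dp":[0,0.09,-0.012],"yaw":0}]'

```text
time_s: 3.37
tcp_pos: [0.504, 0.4329, 0.0166]
eef_rot: [-180.0, 0.1, -90.0]
contact_force: [0.2, -0.7, 0.6]
gripper_width: 0.0005
gripper_force: 0.4
```

Request:
apply_moves --targets '[{"dp":[0,0.004,0],"yaw":0},{"dp":[0,0.008,0],"yaw":0},{"dp":[0,0.011,0],"yaw":0},{"dp":[0,0.011,0],"yaw":0},{"dp":[0,0.011,0],"yaw":0}]'

```text
time_s: 3.78
tcp_pos: [0.5037, 0.4361, 0.0165]
eef_rot: [179.8, -0.6, -90.1]
contact_force: [4.9, -24.7, 10.3]
gripper_width: 0.0005
gripper_force: 12.9
```

Run:
```python
from h import *
c=cap('top'); W=cloud(c); y=W[...,1];x=W[...,0];z=W[...,2]
m=(x>.38)&(x<.63)&(y>.33)&(y<.52)&(z>-.1)&(z<.03); P=W[m]
Q=P[P[:,2]>.0]; print(len(Q)); 
for xx in (.41,.43,.45,.57,.59):
    q=W[m&(abs(x-xx)<.006)]; a=q[np.argsort(q[:,1])][-6:]; print(xx,a[:,1:].round(3).tolist())
```

```text
141
0.41 [[0.435, -0.023], [0.435, -0.024], [0.435, -0.018], [0.436, -0.02], [0.438, -0.017], [0.438, -0.018]]
0.43 [[0.439, -0.021], [0.441, -0.017], [0.441, -0.018], [0.441, -0.018], [0.446, -0.003], [0.449, -0.002]]
0.45 [[0.46, 0.017], [0.461, 0.016], [0.462, 0.019], [0.462, 0.018], [0.463, 0.016], [0.464, 0.014]]
0.57 [[0.447, -0.001], [0.448, -0.004], [0.448, 0.003], [0.449, -0.005], [0.449, 0.0], [0.452, -0.006]]
0.59 [[0.436, -0.022], [0.436, -0.022], [0.437, -0.017], [0.437, -0.018], [0.438, -0.012], [0.441, -0.021]]
```

Request:
apply_moves --targets '[{"dp":[0,-0.03,0],"yaw":0},{"dp":[0,-0.05,0.02],"yaw":0},{"dp":[0,-0.05,0.06],"yaw":0},{"dp":[0,-0.05,0.1],"yaw":0},{"dp":[0,-0.07,0.14],"yaw":0},{"dp":[0,-0.1,0.18],"yaw":0},{"dp":[0,-0.13,0.21],"yaw":-3},{"dp":[0,-0.16,0.23],"yaw":-3},{"dp":[0,-0.2,0.24],"yaw":-3},{"dp":[0,-0.24,0.24],"yaw":-3},{"dp":[0,-0.28,0.24],"yaw":-3},{"dp":[0,-0.32,0.24],"yaw":-3},{"dp":[0,-0.36,0.24],"yaw":-3},{"dp":[0,-0.4,0.24],"yaw":-3},{"dp":[0,-0.44,0.24],"yaw":-3},{"dp":[0,-0.48,0.24],"yaw":-3},{"dp":[0,-0.52,0.24],"yaw":-3},{"dp":[0,-0.56,0.24],"yaw":-3},{"dp":[0,-0.6,0.24],"yaw":-3},{"dp":[0,-0.64,0.24],"yaw":-3}]' --grip -1

```text
time_s: 5.5
tcp_pos: [0.5047, -0.1988, 0.2579]
eef_rot: [-179.8, 0.0, -93.0]
contact_force: [0.9, 0.2, -0.0]
gripper_width: 0.0877
gripper_force: 0.0
```

Request:
apply_moves --targets '[{"dp":[-0.01,-0.04,0],"yaw":0},{"dp":[-0.02,-0.08,0],"yaw":0},{"dp":[-0.036,-0.12,0],"yaw":0},{"dp":[-0.036,-0.16,0],"yaw":0},{"dp":[-0.036,-0.2,0],"yaw":0},{"dp":[-0.036,-0.2,0],"yaw":0},{"dp":[-0.036,-0.2,0],"yaw":0},{"dp":[-0.036,-0.2,0],"yaw":0},{"dp":[-0.036,-0.2,0],"yaw":0},{"dp":[-0.036,-0.2,0],"yaw":0}]'

```text
time_s: 6.33
tcp_pos: [0.4685, -0.3959, 0.2572]
eef_rot: [-179.9, -0.0, -92.9]
contact_force: [0.6, -0.0, -0.1]
gripper_width: 0.0875
gripper_force: 0.0
```

Run:
```python
from h import *
s=get_state(); print(s['time_s'],s['tcp_pos'],s['eef_rot'],s['joints'].round(1) if hasattr(s['joints'],'round') else s['joints'])
c=cap('wrist'); W=cloud(c); I=c['image']; print({k:np.round(c[k],3) for k in c if k.startswith('T')})
z=W[...,2];x=W[...,0];y=W[...,1]
m=(z>.105)&(z<.14)&(abs(x-.468)<.06)&(abs(y+.46)<.06); P=W[m].astype(np.float32)
print(len(P),P[:,2].mean(),cv2.minAreaRect(P[:,:2]*1000))
cv2.imwrite('pics/wrist1.png',cv2.resize(I[...,::-1],(640,480)))
```

```text
6.3333 [ 0.46846381 -0.39594185  0.2572154 ] [-1.79925605e+02 -2.13526156e-02 -9.29208927e+01] [-22.   14.4  -6.8  -0.  -68.7  19.1]
{'T_tool_cam': array([[ 0.001, -0.97 , -0.244,  0.065],
       [ 1.   ,  0.001,  0.   , -0.001],
       [-0.   , -0.244,  0.97 , -0.136],
       [ 0.   ,  0.   ,  0.   ,  1.   ]])}
1119 0.12477818 ((468.02734375, -460.41265869140625), (38.115238189697266, 19.72393035888672), 86.42533111572266)
```

View pics/wrist1.png

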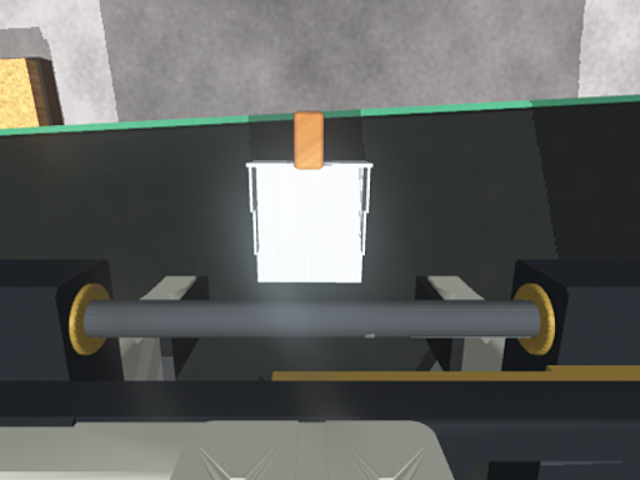

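The wrist view shows the handle at (309,140) and the pan at (310,220). The handle centre comes out at (0.468, -0.460), with its top at z 0.125 as expected. Next I descend onto it.

Request:
apply_moves --targets '[{"dp":[0,-0.035,0],"yaw":-0.5},{"dp":[0,-0.0645,0],"yaw":-0.5},{"dp":[0,-0.0645,0],"yaw":-0.5},{"dp":[0,-0.0645,-0.03],"yaw":-0.5},{"dp":[0,-0.0645,-0.06],"yaw":-0.5},{"dp":[0,-0.0645,-0.09],"yaw":-0.5},{"dp":[0,-0.0645,-0.115],"yaw":-0.5},{"dp":[0,-0.0645,-0.135],"yaw":-0.5},{"dp":[0,-0.0645,-0.155],"yaw":-0.5},{"dp":[0,-0.0645,-0.166],"yaw":-0.5},{"dp":[0,-0.0645,-0.166],"yaw":-0.5},{"dp":[0,-0.0645,-0.166],"yaw":-0.5},{"dp":[0,-0.0645,-0.166],"yaw":-0.5}]'

```text
time_s: 7.47
tcp_pos: [0.4689, -0.4617, 0.0921]
eef_rot: [-179.9, -0.1, -93.5]
contact_force: [0.3, 0.2, 0.0]
gripper_width: 0.0877
gripper_force: 0.0
```

Request:
apply_moves --targets '[{"dp":[0,0,0],"yaw":0},{"dp":[0,0,0],"yaw":0},{"dp":[0,0,0],"yaw":0},{"dp":[0,0,0],"yaw":0},{"dp":[0,0,0],"yaw":0},{"dp":[0,0,0],"yaw":0},{"dp":[0,0,0],"yaw":0},{"dp":[0,0,0],"yaw":0}]' --grip 1 --squeeze 60

```text
time_s: 8.13
tcp_pos: [0.4678, -0.4615, 0.0905]
eef_rot: [180.0, 0.0, -93.5]
contact_force: [0.1, 0.4, 1.1]
gripper_width: 0.0399
gripper_force: 0.0
```

Request:
apply_moves --targets '[{"dp":[0,0,0.01],"yaw":0},{"dp":[0,0,0.02],"yaw":0},{"dp":[0,0,0.03],"yaw":0},{"dp":[0,0,0.04],"yaw":0},{"dp":[0,0,0.05],"yaw":0},{"dp":[0,0,0.05],"yaw":0},{"dp":[0,0,0.05],"yaw":0}]'

```text
time_s: 8.72
tcp_pos: [0.4682, -0.4616, 0.1415]
eef_rot: [-179.9, -0.0, -93.5]
contact_force: [-0.8, -0.7, -3.0]
gripper_width: 0.0195
gripper_force: 60.0
```

```bash
cat >> h.py <<'E'
def pan(th,xr=None):
    """tilt of held scoop from the top camera: plane-fit of the pan floor (th deg yaw). uses tcp"""
    c=cap('top'); W=cloud(c); s=c['s']; g=np.array(s['tcp_pos'])[:2]
    a=np.array([np.cos(np.radians(th)),np.sin(np.radians(th))]); n=np.array([-a[1],a[0]])
    X=(W[...,:2]-g)@a; Y=(W[...,:2]-g)@n; return c,W,X,Y
E
python3 - <<'E'
from h import *
s=get_state(); print(s['tcp_pos'],s['eef_rot'],s['gripper_width'],s['contact_force'],s['gripper_force'])
c,W,X,Y=pan(86.6); z=W[...,2]
for lo in range(20,150,10):
    m=(X>lo/1e3)&(X<(lo+10)/1e3)&(abs(Y)<.045)&(z<.2); print(lo,m.sum(),np.nanmedian(z[m]).round(4) if m.sum() else '')
cs=cap('side'); cv2.imwrite('pics/side1.png',cs['image'][150:384,150:450,::-1].repeat(2,0).repeat(2,1))
E
```

```text
[ 0.46821236 -0.46159328  0.14152036] [-1.79907735e+02 -3.31323243e-02 -9.35180665e+01] 0.019549687101374152 [-0.83802025 -0.65903042 -2.97048192] 59.96941030025482
20 1 0.1976
30 0 
40 0 
50 0 
60 0 
70 0 
80 0 
90 0 
100 0 
110 0 
120 0 
130 0 
140 9 0.0001
```

View pics/side1.png

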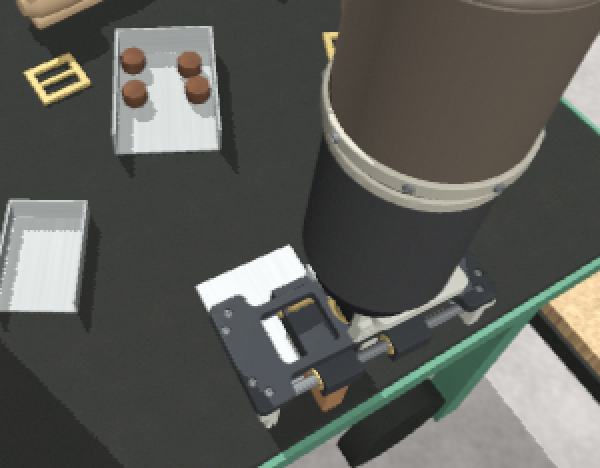

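The view shows the scoop held with its mouth towards the tray. The lift began before the fingers had closed fully, so I check the grip height and tilt with the wrist camera.

```bash
cat >> h.py <<'E'
def wpan(th,lo0=20,hi=160):
    c=cap('wrist'); W=cloud(c); g=np.array(c['s']['tcp_pos'])
    a=np.array([np.cos(np.radians(th)),np.sin(np.radians(th))]); n=np.array([-a[1],a[0]])
    X=(W[...,:2]-g[:2])@a; Y=(W[...,:2]-g[:2])@n; z=W[...,2]; o=[]
    for lo in range(lo0,hi,10):
        m=(X>lo/1e3)&(X<(lo+10)/1e3)&(abs(Y)<.045)&(z<g[2]-.02)
        if m.sum()>5: o.append((lo+5,int(m.sum()),*[round(float(q),4) for q in np.nanpercentile(z[m],[10,50,90])]))
    print('tcp',g.round(4)); [print(*q) for q in o]; return c,W,X,Y,z
E
python3 - <<'E'
from h import *
c,W,X,Y,z=wpan(86.6)
w=cap('side');V=cloud(w);g=np.array(w['s']['tcp_pos']);a=np.array([np.cos(np.radians(86.6)),np.sin(np.radians(86.6))]);n=np.array([-a[1],a[0]])
X=(V[...,:2]-g[:2])@a; Y=(V[...,:2]-g[:2])@n
for lo in range(60,160,10):
    m=(X>lo/1e3)&(X<lo/1e3+.01)&(abs(Y)<.05)&(V[...,2]<.1); print(lo,m.sum(),np.nanmedian(V[...,2][m]).round(4) if m.sum() else '')
E
```

```text
tcp [ 0.4676 -0.4612  0.1401]
25 670 -0.7491 0.0004 0.0293
35 82 -0.7526 -0.7501 -0.7482
45 84 -0.752 -0.7498 -0.747
55 84 -0.7524 -0.75 -0.748
65 63 -0.7525 -0.7499 -0.748
85 17 0.0197 0.0206 0.0213
95 108 0.0199 0.0207 0.0217
60 39 0.0208
70 46 0.0206
80 19 0.0202
90 0 
100 54 0.0207
110 152 0.0208
120 233 0.0207
130 224 0.0207
140 132 0.0204
150 112 0.0002
```

Request:
apply_moves --targets '[{"dp":[0,0,-0.008],"yaw":0},{"dp":[0,0,-0.014],"yaw":0},{"dp":[0,0,-0.018],"yaw":0},{"dp":[0,0,-0.0195],"yaw":0},{"dp":[0,0,-0.0195],"yaw":0},{"dp":[0,0,-0.0195],"yaw":0}]'

```text
time_s: 9.42
tcp_pos: [0.4673, -0.4615, 0.1214]
eef_rot: [179.9, -0.0, -93.5]
contact_force: [-2.5, 2.0, 4.4]
gripper_width: 0.0197
gripper_force: 60.0
```

Request:
apply_moves --targets '[{"dp":[0,0,0],"yaw":0},{"dp":[0,0,0],"yaw":0},{"dp":[0,0,0],"yaw":0},{"dp":[0,0,0],"yaw":0},{"dp":[0,0,-0.01],"yaw":0},{"dp":[0,0,-0.02],"yaw":0},{"dp":[0,0,-0.03],"yaw":0},{"dp":[0,0,-0.031],"yaw":0},{"dp":[0,0,-0.031],"yaw":0}]' --grip 0.1

```text
time_s: 10.17
tcp_pos: [0.4671, -0.461, 0.0883]
eef_rot: [179.9, 0.1, -93.5]
contact_force: [-0.8, -0.5, -0.4]
gripper_width: 0.0394
gripper_force: 0.0
```

Request:
apply_moves --targets '[{"dp":[0,0,0],"yaw":0},{"dp":[0,0,0],"yaw":0},{"dp":[0,0,0],"yaw":0},{"dp":[0,0,0],"yaw":0},{"dp":[0,0,0],"yaw":0},{"dp":[0,0,0],"yaw":0},{"dp":[0,0,0],"yaw":0},{"dp":[0,0,0],"yaw":0}]' --grip 1

```text
time_s: 10.83
tcp_pos: [0.468, -0.4617, 0.0906]
eef_rot: [-180.0, -0.0, -93.5]
contact_force: [-1.0, 0.2, 4.7]
gripper_width: 0.0202
gripper_force: 59.8
```

Request:
apply_moves --targets '[{"dp":[0,0,0.015],"yaw":0},{"dp":[0,0,0.035],"yaw":0},{"dp":[0,0,0.055],"yaw":0},{"dp":[0,0.01,0.07],"yaw":0},{"dp":[0,0.03,0.07],"yaw":-2},{"dp":[-0.01,0.05,0.07],"yaw":-5},{"dp":[-0.02,0.07,0.07],"yaw":-8},{"dp":[-0.03,0.095,0.07],"yaw":-11},{"dp":[-0.04,0.12,0.07],"yaw":-14},{"dp":[-0.05,0.145,0.07],"yaw":-17},{"dp":[-0.06,0.165,0.07],"yaw":-20},{"dp":[-0.0605,0.1745,0.07],"yaw":-22.2},{"dp":[-0.0605,0.1745,0.07],"yaw":-22.2},{"dp":[-0.0605,0.1745,0.07],"yaw":-22.2},{"dp":[-0.0605,0.1745,0.07],"yaw":-22.2}]'

```text
time_s: 12.08
tcp_pos: [0.4077, -0.287, 0.1601]
eef_rot: [-180.0, 0.0, -115.6]
contact_force: [-0.1, 0.5, -1.9]
gripper_width: 0.0197
gripper_force: 59.8
```

Run:
```python
from h import *
s=get_state(); print(s['tcp_pos'],s['eef_rot'],s['contact_force'],s['gripper_width'])
ws=cap('side'); V=cloud(ws); g=np.array(s['tcp_pos']); th=np.radians(s['eef_rot'][2]+180)
a=np.array([np.cos(th),np.sin(th)]);n=np.array([-a[1],a[0]])
for nm,c in(('side',ws),('top',cap('top')),('wrist',cap('wrist'))):
  V=cloud(c); X=(V[...,:2]-g[:2])@a; Y=(V[...,:2]-g[:2])@n; z=V[...,2]
  m=(X>.03)&(X<.16)&(abs(Y)<.07)&(z>.055)&(z<.085); P=V[m]
  print(nm,len(P))
  if len(P)>30:
    m2=m&(abs(Y)<.045); A=np.c_[X[m2],Y[m2],np.ones(m2.sum())]; co=np.linalg.lstsq(A,z[m2],rcond=None)[0]; print(' slope deg x,y',np.degrees(co[:2]).round(2),'z at0',co[2].round(4),'Xmax',np.percentile(X[m],99).round(4),'Y',np.percentile(Y[m],[1,99]).round(4))
    mm=m&(X>.1); r_=cv2.minAreaRect((P[:,:2]*1000).astype(np.float32)); print(r_)
cv2.imwrite('pics/top2.png',cv2.resize(cap('top')['image'][150:300,200:400,::-1],(800,600),interpolation=cv2.INTER_CUBIC))
```

```text
[ 0.4076825  -0.28702702  0.16010797] [-1.79981445e+02  5.92206445e-03 -1.15631743e+02] [-0.05357341  0.45241518 -1.87324438] 0.019748253582339472
side 0
top 60
 slope deg x,y [-8.09 34.05] z at0 0.116 Xmax 0.1471 Y [-0.0523 -0.04  ]
((503.1230163574219, -195.99526977539062), (48.43667221069336, 12.202432632446289), 66.26992797851562)
wrist 0
```

View pics/top2.png

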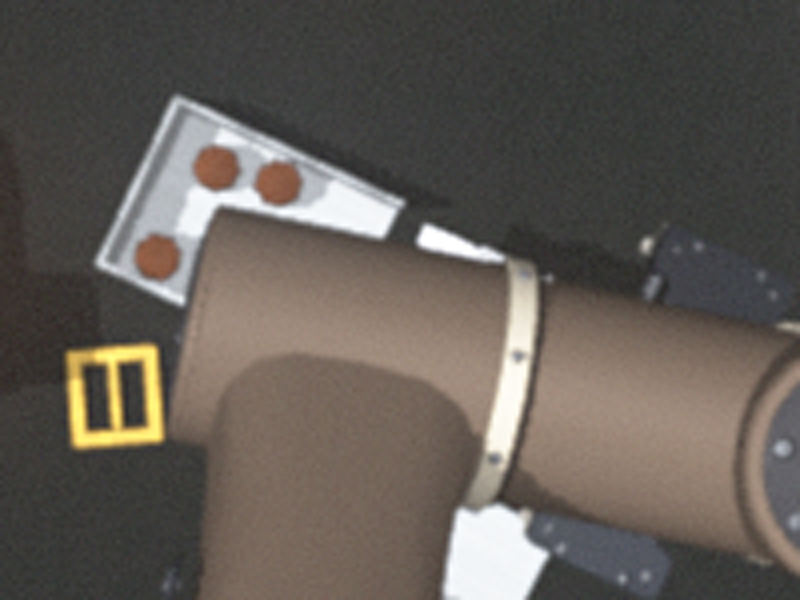

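Top view: the mouth's right corner is at (425,225) and the tray's open right corner at (402,203). The pan lies along the tray's side, so I check alignment and level.

Run:
```python
from h import *
c=cap('top'); p=ray(c,200+425.5/4-.5,150+225/4-.5,.0715)[:2]; q=ray(c,200+506/4-.5,150+255/4-.5,.0715)[:2]
t=ray(c,200+403/4-.5,150+203/4-.5,.04)[:2]
O=np.array([.5134,-.0673]);th=np.radians(64.3);a=np.array([np.cos(th),np.sin(th)]);n=np.array([-a[1],a[0]])
for k in(p,q,t): print(k,((k-O)@a).round(4),((k-O)@n).round(4))
g=np.array(c['s']['tcp_pos'])[:2]; print('grip tray',((g-O)@a),((g-O)@n))
_=wpan(64.4); 
s=cap('side'); V=cloud(s); X=(V[...,:2]-g)@a; Y=(V[...,:2]-g)@n; z=V[...,2]
m=(X>.02)&(X<.16)&(abs(Y)<.07)&(z>.03)&(z<.12); print(m.sum()); 
for lo in range(20,160,10):
    k=m&(X>lo/1e3)&(X<lo/1e3+.01); print(lo,k.sum(),np.nanpercentile(z[k],[10,50,90]).round(4) if k.sum() else '')
```

```text
[ 0.51854604 -0.17672726] -0.0964 -0.0521
[ 0.49853971 -0.22852254] -0.1517 -0.0565
[ 0.5346077  -0.16540665] -0.0792 -0.0617
grip tray -0.24433401701681642 8.507707372392479e-05
tcp [ 0.4074 -0.2874  0.1597]
25 530 -0.0007 0.0001 0.0009
35 449 -0.0008 0.0001 0.001
45 6 -0.0005 -0.0002 0.0004
382
20 381 [0.0726 0.0865 0.107 ]
30 0 
40 0 
50 0 
60 1 [0.1041 0.1041 0.1041]
70 0 
80 0 
90 0 
100 0 
110 0 
120 0 
130 0 
140 0 
150 0
```

Request:
apply_moves --targets '[{"dp":[0,0,-0.02],"yaw":0},{"dp":[0,0,-0.04],"yaw":0},{"dp":[0,0,-0.055],"yaw":0},{"dp":[0,0,-0.063],"yaw":0},{"dp":[0,0,-0.063],"yaw":0},{"dp":[0.0043,0.009,-0.063],"yaw":0},{"dp":[0.0087,0.018,-0.063],"yaw":0},{"dp":[0.013,0.027,-0.063],"yaw":0},{"dp":[0.0173,0.036,-0.063],"yaw":0},{"dp":[0.0195,0.0405,-0.063],"yaw":0},{"dp":[0.0195,0.0405,-0.063],"yaw":0},{"dp":[0.0195,0.0405,-0.065],"yaw":0},{"dp":[0.0195,0.0405,-0.066],"yaw":0},{"dp":[0.0195,0.0405,-0.067],"yaw":0},{"dp":[0.0195,0.0405,-0.067],"yaw":0},{"dp":[0.0195,0.0405,-0.067],"yaw":0}]'

```text
time_s: 13.77
tcp_pos: [0.4268, -0.2468, 0.0932]
eef_rot: [-180.0, 0.0, -115.7]
contact_force: [-1.1, -0.5, 2.4]
gripper_width: 0.0198
gripper_force: 59.8
```

Run:
```python
from h import *
c=cap('side'); s=c['s']; print(s['tcp_pos'],s['contact_force'],s['moment'])
cv2.imwrite('pics/side3.png',cv2.resize(c['image'][140:300,170:330,::-1],(600,600),interpolation=cv2.INTER_CUBIC))
```

```text
[ 0.42679814 -0.24675475  0.09322521] [-1.13214115 -0.45443381  2.38087156] [0.58678489 0.26754522 0.13684741]
```

View pics/side3.png

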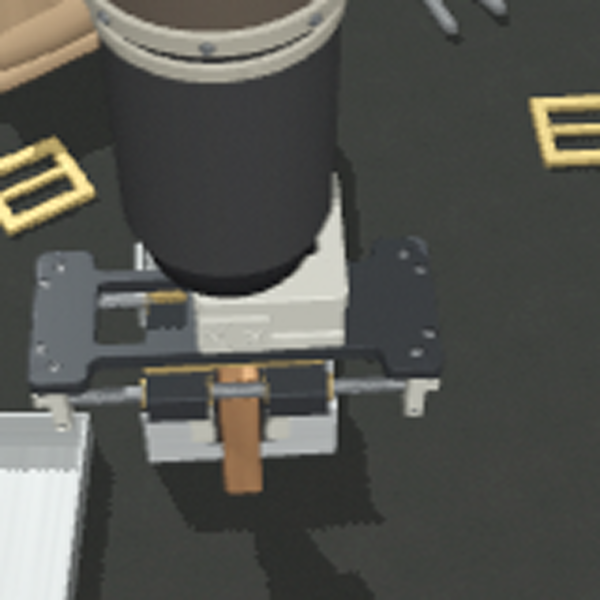

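Side view (scoop rear at (240,430)) shows the pan square in the tray's mouth, with the blocks hidden; vertical force says it rests on the floor. Pushing in.

Request:
apply_moves --targets '[{"dp":[0.0035,0.0072,0],"yaw":0},{"dp":[0.007,0.0144,0],"yaw":0},{"dp":[0.0104,0.0216,0],"yaw":0},{"dp":[0.0139,0.0288,0],"yaw":0},{"dp":[0.0173,0.036,0],"yaw":0},{"dp":[0.0208,0.0432,0],"yaw":0},{"dp":[0.0243,0.0505,0],"yaw":0},{"dp":[0.0278,0.0577,0],"yaw":0},{"dp":[0.0312,0.0649,0],"yaw":0},{"dp":[0.0347,0.0721,0],"yaw":0},{"dp":[0.0347,0.0721,0],"yaw":0},{"dp":[0.0347,0.0721,0],"yaw":0}]'

```text
time_s: 14.82
tcp_pos: [0.4624, -0.1733, 0.0934]
eef_rot: [-180.0, 0.0, -115.7]
contact_force: [-1.6, 2.2, 6.1]
gripper_width: 0.0201
gripper_force: 59.8
```

Request:
apply_moves --targets '[{"dp":[0.0026,0.0054,0],"yaw":0},{"dp":[0.0052,0.0108,0],"yaw":0},{"dp":[0.0078,0.0162,0],"yaw":0},{"dp":[0.0104,0.0216,0],"yaw":0},{"dp":[0.013,0.027,0],"yaw":0},{"dp":[0.0156,0.0324,0],"yaw":0},{"dp":[0.0169,0.0351,0],"yaw":0},{"dp":[0.0169,0.0351,0],"yaw":0}]'

```text
time_s: 15.48
tcp_pos: [0.4786, -0.1389, 0.0935]
eef_rot: [-180.0, -0.0, -115.7]
contact_force: [-3.2, -3.1, 7.6]
gripper_width: 0.0198
gripper_force: 59.8
```

Run:
```python
from h import *
c=cap('top'); s=c['s']; print(s['tcp_pos'],s['contact_force'],s['moment'])
O=np.array([.5134,-.0673]);th=np.radians(64.3);a=np.array([np.cos(th),np.sin(th)]);n=np.array([-a[1],a[0]])
g=np.array(s['tcp_pos'])[:2]; print('mouth tray',((g-O)@a)+.1475,((g-O)@n))
A=cv2.resize(c['image'][150:270,200:330,::-1],(400,369),interpolation=cv2.INTER_CUBIC)
d=cap('side'); B=cv2.resize(d['image'][140:260,190:320,::-1],(400,369),interpolation=cv2.INTER_CUBIC)
cv2.imwrite('pics/two1.png',np.hstack([A,B]))
```

```text
[ 0.47861839 -0.13892979  0.09349951] [-3.22744834 -3.13260596  7.56524753] [-0.81694202  0.96488467  0.00301871]
mouth tray 0.06787267920123377 0.00027800160846785384
```

View pics/two1.png

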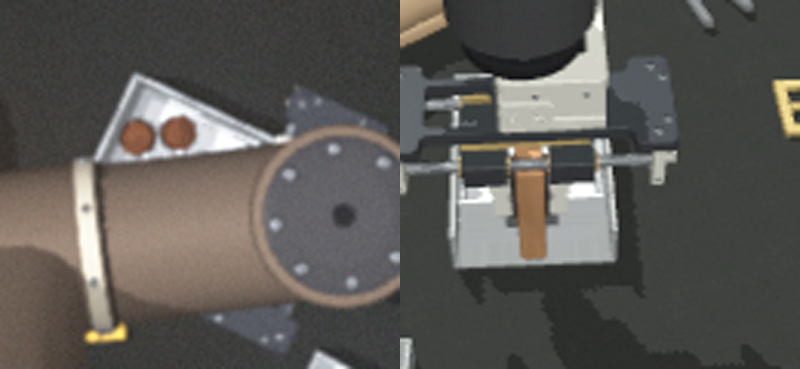

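Left (top) the two right blocks are at (137,136) and (178,132), up against the back wall; right (side) the scoop is fully inside the tray. I push the last millimetres to the wall.

Request:
apply_moves --targets '[{"dp":[0.0013,0.0027,0],"yaw":0},{"dp":[0.0026,0.0054,0],"yaw":0},{"dp":[0.0039,0.0081,0],"yaw":0},{"dp":[0.0045,0.0094,0],"yaw":0},{"dp":[0.0045,0.0094,0],"yaw":0},{"dp":[0.0045,0.0094,0],"yaw":0}]'

```text
time_s: 16.08
tcp_pos: [0.4828, -0.13, 0.0935]
eef_rot: [180.0, -0.1, -115.7]
contact_force: [-3.4, -5.5, 8.6]
gripper_width: 0.0199
gripper_force: 59.8
```

```bash
cat >> h.py <<'E'
def blocks(n_='top',zlo=.01,zhi=.3):
    c=cap(n_); I=c['image'].astype(int); W=cloud(c)
    red=(I[...,0]-I[...,2]>30)&(I[...,0]<175)&(I[...,0]>1.6*I[...,1])&(W[...,2]>zlo)&(W[...,2]<zhi)
    n,l,st,ce=cv2.connectedComponentsWithStats(red.astype(np.uint8),connectivity=4)
    return c,W,[(W[l==i],ce[i]) for i in range(1,n) if st[i,4]>=12]
E
python3 - <<'E'
from h import *
O=np.array([.5134,-.0673]);th=np.radians(64.3);a=np.array([np.cos(th),np.sin(th)]);n=np.array([-a[1],a[0]])
for k in('top','side'):
    c,W,B=blocks(k); 
    if k=='top':
        s=c['s']; g=np.array(s['tcp_pos'])[:2]; print('mouth tray',((g-O)@a)+.1475,((g-O)@n),s['contact_force'])
    for Q,ce in B: X=(Q[:,:2]-O)@a; Y=(Q[:,:2]-O)@n; print(k,len(Q),ce.round(),'x',X.min().round(4),X.max().round(4),'y',Y.min().round(4),Y.max().round(4),'z',np.percentile(Q[:,2],[50,90]).round(4))
E
```

```text
mouth tray 0.07775791753110385 0.000376520320241589 [-3.37635284 -5.54053308  8.62489653]
```

Request:
apply_moves --targets '[{"dp":[0.0009,0.0018,0],"yaw":0},{"dp":[0.0013,0.0027,0],"yaw":0},{"dp":[0.0013,0.0027,0],"yaw":0},{"dp":[0.0013,0.0027,0],"yaw":0}]'

```text
time_s: 16.52
tcp_pos: [0.4824, -0.1288, 0.0937]
eef_rot: [179.9, -0.2, -115.7]
contact_force: [-9.8, -15.3, 13.4]
gripper_width: 0.0197
gripper_force: 59.9
```

```bash
sed -i 's/red=.*/red=(I[...,0]-I[...,2]>30)\&(I[...,0]<190)\&(I[...,0]>1.4*I[...,1])\&(W[...,2]>zlo)\&(W[...,2]<zhi)/' h.py
python3 - <<'E'
from h import *
O=np.array([.5134,-.0673]);th=np.radians(64.3);a=np.array([np.cos(th),np.sin(th)]);n=np.array([-a[1],a[0]])
for k in('top','side'):
    c,W,B=blocks(k); 
    if k=='top':
        s=c['s']; g=np.array(s['tcp_pos'])[:2]; print('mouth tray',((g-O)@a)+.1475,((g-O)@n),s['contact_force'])
        print(c['image'][194,244],c['image'][193,258],W[194,244],W[193,258])
    for Q,ce in B: X=(Q[:,:2]-O)@a; Y=(Q[:,:2]-O)@n; print(k,len(Q),ce.round(),'x',X.min().round(4),X.max().round(4),'y',Y.min().round(4),Y.max().round(4),'z',np.percentile(Q[:,2],[50,90]).round(4))
E
```

```text
mouth tray 0.07858049006543512 0.0012733985218341762 [ -9.83841882 -15.34537957  13.38913786]
[142  91  64] [121  82  64] [ 0.55359321 -0.0153643   0.03008408] [ 0.55607393 -0.05306295  0.02723937]
top 68 [255. 193.] x 0.0254 0.0495 y -0.0409 -0.0156 z [0.0315 0.0348]
top 56 [242. 196.] x 0.0511 0.0766 y -0.0158 0.0041 z [0.0318 0.0355]
```

Request:
apply_moves --targets '[{"dp":[-0.001,-0.002,0],"yaw":0},{"dp":[-0.0015,-0.003,0.001],"yaw":0},{"dp":[-0.0015,-0.003,0.003],"yaw":0},{"dp":[-0.0015,-0.003,0.006],"yaw":0},{"dp":[-0.0015,-0.003,0.01],"yaw":0},{"dp":[-0.0015,-0.003,0.014],"yaw":0},{"dp":[-0.0015,-0.003,0.018],"yaw":0},{"dp":[-0.0015,-0.003,0.022],"yaw":0},{"dp":[-0.0015,-0.003,0.025],"yaw":0},{"dp":[-0.0015,-0.003,0.025],"yaw":0}]'

```text
time_s: 17.45
tcp_pos: [0.4833, -0.1301, 0.1189]
eef_rot: [-179.9, 0.0, -115.7]
contact_force: [-0.0, -0.1, -2.7]
gripper_width: 0.0195
gripper_force: 59.9
```

```bash
cat > b.py <<'E'
from h import *
for k in('top','side'):
    c,W,B=blocks(k); s=c['s']; g=np.array(s['tcp_pos'])
    th=np.radians(s['eef_rot'][2]+180);a=np.array([np.cos(th),np.sin(th)]);n=np.array([-a[1],a[0]])
    if k=='top': print(g.round(4),s['contact_force'],s['gripper_force'])
    for Q,ce in B: 
        X=(Q[:,:2]-g[:2])@a-.082; Y=(Q[:,:2]-g[:2])@n; z=Q[:,2]-g[2]+.091
        print(k,len(Q),ce.round(),'scoopx',X.min().round(4),X.max().round(4),'y',Y.min().round(4),Y.max().round(4),'z',np.percentile(z,[50,90]).round(4))
E
python3 b.py
```

```text
[ 0.4833 -0.1301  0.1189] [-0.01202806 -0.08307903 -2.69004419] 59.92551863193512
top 74 [256. 192.] scoopx 0.0113 0.0372 y -0.0415 -0.0174 z [0.029  0.0316]
top 64 [242. 195.] scoopx 0.0398 0.0653 y -0.0181 0.0051 z [0.0292 0.0328]
```

Request:
apply_moves --targets '[{"dp":[0,0,0.004],"yaw":0},{"dp":[0,0,0.01],"yaw":0},{"dp":[0,0,0.018],"yaw":0},{"dp":[0,0,0.028],"yaw":0},{"dp":[0,0,0.038],"yaw":0},{"dp":[0,0,0.048],"yaw":0},{"dp":[0,0,0.058],"yaw":0},{"dp":[0,0,0.068],"yaw":0},{"dp":[0,0,0.078],"yaw":0},{"dp":[0,0,0.088],"yaw":0},{"dp":[0,0,0.098],"yaw":0},{"dp":[0,0,0.108],"yaw":0},{"dp":[0,0,0.118],"yaw":0},{"dp":[0,0,0.126],"yaw":0},{"dp":[0,0,0.131],"yaw":0},{"dp":[0,0,0.131],"yaw":0},{"dp":[0,0,0.131],"yaw":0}]'

```text
time_s: 18.97
tcp_pos: [0.4827, -0.1301, 0.249]
eef_rot: [180.0, 0.0, -115.7]
contact_force: [0.0, 0.1, -2.7]
gripper_width: 0.02
gripper_force: 59.9
```

```bash
python3 b.py
```

```text
[ 0.4827 -0.1301  0.249 ] [ 0.00548805  0.10666913 -2.71119838] 59.92560625076294
top 74 [255. 188.] scoopx 0.0126 0.037 y -0.0419 -0.0198 z [0.0291 0.031 ]
top 57 [240. 191.] scoopx 0.0413 0.066 y -0.0183 0.0001 z [0.0292 0.0324]
side 17 [247. 140.] scoopx 0.0079 0.0144 y -0.0444 -0.0353 z [0.0206 0.0232]
side 32 [210. 143.] scoopx -0.0014 0.0114 y 0.035 0.048 z [0.0205 0.0255]
```

Request:
apply_moves --targets '[{"dp":[0.0005,0.006,0],"yaw":0.5},{"dp":[0.001,0.016,0],"yaw":1.5},{"dp":[0.002,0.03,0],"yaw":3},{"dp":[0.003,0.046,0],"yaw":4.5},{"dp":[0.004,0.064,0],"yaw":6},{"dp":[0.005,0.084,0],"yaw":7.5},{"dp":[0.006,0.104,0],"yaw":9},{"dp":[0.007,0.124,0],"yaw":10.5},{"dp":[0.008,0.144,0],"yaw":12},{"dp":[0.009,0.164,0],"yaw":13.5},{"dp":[0.01,0.184,0],"yaw":15},{"dp":[0.011,0.204,0],"yaw":16.5},{"dp":[0.012,0.224,0],"yaw":18},{"dp":[0.013,0.244,0],"yaw":19.5},{"dp":[0.015,0.264,0],"yaw":21},{"dp":[0.017,0.284,0],"yaw":22.5},{"dp":[0.018,0.302,0],"yaw":24},{"dp":[0.019,0.316,0],"yaw":25},{"dp":[0.02,0.326,0],"yaw":25.6},{"dp":[0.021,0.33,0],"yaw":25.7}]'

```text
time_s: 20.73
tcp_pos: [0.5036, 0.2013, 0.2488]
eef_rot: [180.0, -0.0, -89.9]
contact_force: [-0.2, -0.6, -3.3]
gripper_width: 0.0199
gripper_force: 59.9
```

```bash
python3 b.py
python3 - <<'E'
from h import *
for k in ('top','side'):
    c=cap(k);W=cloud(c);O=np.array([.5134,-.0673]);th=np.radians(64.3);a=np.array([np.cos(th),np.sin(th)]);n=np.array([-a[1],a[0]])
    X=(W[...,:2]-O)@a;Y=(W[...,:2]-O)@n; m=(abs(X)<.07)&(abs(Y)<.054); print(k,m.sum(),(m&(W[...,2]>.018)&(W[...,2]<.04)).sum())
E
```

```text
[0.5036 0.2013 0.2488] [-0.17471445 -0.57612354 -3.28407355] 59.925652742385864
top 24 [154. 211.] scoopx -0.0991 -0.0975 y -0.0077 0.0061 z [0.06   0.0769]
side 31 [161.  63.] scoopx 0.0351 0.0543 y -0.0022 0.007 z [0.0219 0.027 ]
side 151 [150.  68.] scoopx -0.0039 0.0567 y 0.0217 0.0534 z [0.0266 0.0293]
top 1998 0
side 1863 0
```

Request:
apply_moves --targets '[{"dp":[0,0.005,0],"yaw":0},{"dp":[0,0.014,-0.003],"yaw":0},{"dp":[0,0.026,-0.008],"yaw":0},{"dp":[0,0.04,-0.016],"yaw":0},{"dp":[0,0.054,-0.024],"yaw":0},{"dp":[0,0.066,-0.032],"yaw":0},{"dp":[0,0.075,-0.038],"yaw":0},{"dp":[0,0.08,-0.042],"yaw":0},{"dp":[0,0.08,-0.042],"yaw":0},{"dp":[0,0.08,-0.042],"yaw":0}]'

```text
time_s: 21.77
tcp_pos: [0.5036, 0.28, 0.2066]
eef_rot: [180.0, -0.1, -90.0]
contact_force: [-0.8, 0.2, -3.2]
gripper_width: 0.0198
gripper_force: 59.9
```

Request:
apply_moves --targets '[{"dp":[0,0,0],"yaw":0},{"dp":[0,0,0],"yaw":0}]' --squeeze 25

```text
time_s: 21.93
tcp_pos: [0.504, 0.2795, 0.2076]
eef_rot: [-180.0, 0.0, -90.0]
contact_force: [-0.2, -0.2, -2.8]
gripper_width: 0.0198
gripper_force: 24.9
```

```bash
cat > tilt.py <<'E'
from h import *
# tilt of the held scoop from the side camera: fit of the pan/rear wall seen; prints profile along scoop x
c=cap('side'); W=cloud(c); g=np.array(c['s']['tcp_pos']); I=c['image'].astype(int)
X=W[...,1]-g[1]; Y=W[...,0]-g[0]; Z=W[...,2]-g[2]
wood=(abs(X)<.09)&(abs(Y)<.016)&(Z<-.015)&(Z>-.09)&(I[...,0]-I[...,2]>40)
print('tcp',g.round(4),'wood',wood.sum())
if wood.sum()>10:
    p=np.polyfit(Z[wood],X[wood],1); print(' wood dX/dZ -> tilt deg',np.degrees(np.arctan(p[0])).round(1), X[wood].min(),X[wood].max())
for lo in range(-60,160,10):
    k=(X>lo/1e3)&(X<lo/1e3+.01)&(abs(Y)<.056)&(Z<-.03)&(Z>-.23); 
    if k.sum()>3: print(lo,k.sum(),np.nanpercentile(Z[k],[10,50,90]).round(3))
E
python3 tilt.py
```

```text
tcp [0.504  0.2795 0.2076] wood 134
 wood dX/dZ -> tilt deg -5.0 -0.020783355485382904 0.01487233998034626
-40 23 [-0.209 -0.207 -0.205]
-30 30 [-0.209 -0.207 -0.055]
-20 109 [-0.208 -0.053 -0.034]
-10 42 [-0.208 -0.207 -0.043]
0 43 [-0.208 -0.206 -0.039]
10 266 [-0.207 -0.07  -0.045]
20 362 [-0.207 -0.073 -0.044]
30 79 [-0.209 -0.207 -0.18 ]
40 74 [-0.209 -0.207 -0.082]
50 16 [-0.087 -0.07  -0.054]
60 10 [-0.076 -0.062 -0.054]
70 11 [-0.084 -0.072 -0.069]
80 53 [-0.076 -0.068 -0.064]
90 36 [-0.075 -0.063 -0.061]
100 25 [-0.089 -0.078 -0.061]
110 44 [-0.088 -0.073 -0.065]
120 61 [-0.088 -0.068 -0.063]
130 27 [-0.088 -0.066 -0.063]
140 12 [-0.229 -0.156 -0.067]
150 125 [-0.229 -0.224 -0.217]
```

Request:
apply_moves --targets '[{"dp":[0,0,0],"yaw":0},{"dp":[0,0,0],"yaw":0}]' --squeeze 14

```text
time_s: 22.15
tcp_pos: [0.5039, 0.2796, 0.2075]
eef_rot: [-180.0, 0.0, -90.0]
contact_force: [0.5, -0.1, -2.4]
gripper_width: 0.0199
gripper_force: 14.0
```

```bash
sed -i 's/range(-60,160,10)/range(80,160,10)/' tilt.py; python3 tilt.py
```

```text
tcp [0.5039 0.2796 0.2075] wood 136
 wood dX/dZ -> tilt deg -6.0 -0.021510403058443928 0.013919046499082433
80 51 [-0.076 -0.069 -0.064]
90 40 [-0.077 -0.064 -0.061]
100 23 [-0.09  -0.079 -0.061]
110 48 [-0.089 -0.072 -0.062]
120 59 [-0.088 -0.068 -0.063]
130 27 [-0.089 -0.064 -0.063]
140 9 [-0.229 -0.088 -0.068]
150 137 [-0.229 -0.225 -0.217]
```

Request:
apply_moves --targets '[{"dp":[0,0,0],"yaw":0},{"dp":[0,0,0],"yaw":0}]' --squeeze 9

```text
time_s: 22.37
tcp_pos: [0.5038, 0.2797, 0.2072]
eef_rot: [-180.0, 0.0, -90.0]
contact_force: [-0.4, 0.3, -2.8]
gripper_width: 0.02
gripper_force: 9.0
```

```bash
python3 tilt.py
```

```text
tcp [0.5038 0.2797 0.2072] wood 140
 wood dX/dZ -> tilt deg -4.4 -0.023395701301760774 0.01226747486826113
80 47 [-0.079 -0.071 -0.067]
90 27 [-0.083 -0.068 -0.065]
100 18 [-0.094 -0.086 -0.067]
110 59 [-0.094 -0.077 -0.069]
120 49 [-0.094 -0.074 -0.068]
130 9 [-0.096 -0.075 -0.071]
140 12 [-0.23  -0.227 -0.225]
150 122 [-0.228 -0.224 -0.216]
```

Request:
apply_moves --targets '[{"dp":[0,0.003,0],"yaw":0},{"dp":[0,0.008,0],"yaw":0},{"dp":[0,0.012,0],"yaw":0},{"dp":[0,0.015,0],"yaw":0},{"dp":[0,0.015,0],"yaw":0}]' --squeeze 20

```text
time_s: 22.83
tcp_pos: [0.5038, 0.2957, 0.2069]
eef_rot: [-180.0, 0.0, -90.0]
contact_force: [0.7, 0.4, -3.3]
gripper_width: 0.02
gripper_force: 20.0
```

Request:
apply_moves --targets '[{"dp":[0,0,0],"yaw":0},{"dp":[0,0,0],"yaw":0}]' --squeeze 8

```text
time_s: 23.0
tcp_pos: [0.5037, 0.2948, 0.2069]
eef_rot: [180.0, -0.0, -90.0]
contact_force: [0.0, -0.2, -3.2]
gripper_width: 0.0205
gripper_force: 8.0
```

```bash
python3 tilt.py
```

```text
tcp [0.5037 0.2948 0.2069] wood 147
 wood dX/dZ -> tilt deg -1.3 -0.027777544639323082 0.007581815223526522
80 36 [-0.083 -0.076 -0.073]
90 18 [-0.094 -0.076 -0.073]
100 31 [-0.095 -0.087 -0.078]
110 54 [-0.097 -0.082 -0.077]
120 22 [-0.104 -0.081 -0.077]
130 70 [-0.229 -0.226 -0.22 ]
140 176 [-0.225 -0.218 -0.21 ]
150 196 [-0.212 -0.203 -0.196]
```

Request:
apply_moves --targets '[{"dp":[0,0,0],"yaw":0},{"dp":[0,0,0],"yaw":0},{"dp":[0,0,0],"yaw":0}]' --squeeze 8

```text
time_s: 23.3
tcp_pos: [0.5038, 0.2947, 0.2071]
eef_rot: [-180.0, 0.0, -90.0]
contact_force: [-0.0, 1.1, -2.3]
gripper_width: 0.0201
gripper_force: 8.0
```

```bash
python3 tilt.py; python3 b.py | grep side
```

```text
tcp [0.5038 0.2947 0.2071] wood 155
 wood dX/dZ -> tilt deg 2.7 -0.03398322349881899 0.009590551310149742
80 23 [-0.094 -0.083 -0.081]
90 11 [-0.1   -0.092 -0.082]
100 58 [-0.098 -0.091 -0.086]
110 23 [-0.103 -0.092 -0.087]
130 49 [-0.229 -0.227 -0.222]
140 189 [-0.226 -0.219 -0.21 ]
150 160 [-0.213 -0.205 -0.198]
side 21 [157.  70.] scoopx 0.0166 0.0356 y -0.0127 0.0057 z [-0.0012  0.0019]
side 57 [145.  73.] scoopx -0.007 0.0376 y 0.0203 0.0528 z [0.0045 0.0104]
```

Request:
apply_moves --targets '[{"dp":[0,0.002,-0.005],"yaw":0},{"dp":[0,0.004,-0.01],"yaw":0},{"dp":[0,0.006,-0.015],"yaw":0},{"dp":[0,0.008,-0.018],"yaw":0}]' --squeeze 8

```text
time_s: 23.78
tcp_pos: [0.5034, 0.3028, 0.1879]
eef_rot: [179.9, -0.0, -90.0]
contact_force: [-0.7, 0.0, -3.6]
gripper_width: 0.02
gripper_force: 8.0
```

```bash
python3 tilt.py; python3 b.py | grep side
```

```text
tcp [0.5034 0.3028 0.1879] wood 146
 wood dX/dZ -> tilt deg 2.5 -0.03245179518653152 0.00902044417404435
80 24 [-0.093 -0.082 -0.081]
90 17 [-0.105 -0.096 -0.089]
100 49 [-0.099 -0.091 -0.086]
110 91 [-0.229 -0.225 -0.09 ]
120 193 [-0.225 -0.217 -0.208]
130 180 [-0.21  -0.202 -0.194]
140 94 [-0.198 -0.192 -0.182]
150 35 [-0.181 -0.174 -0.17 ]
side 22 [157.  75.] scoopx 0.0149 0.0358 y -0.0107 0.0055 z [-0.0026  0.0006]
side 63 [145.  78.] scoopx -0.0077 0.0395 y 0.015 0.0538 z [0.0044 0.0112]
```

Request:
apply_moves --targets '[{"dp":[0,0,0],"yaw":0},{"dp":[0,0,0],"yaw":0},{"dp":[0,0,0],"yaw":0}]' --squeeze 6.5

```text
time_s: 24.18
tcp_pos: [0.5039, 0.3028, 0.1893]
eef_rot: [-180.0, 0.0, -90.0]
contact_force: [0.2, -0.3, -3.5]
gripper_width: 0.0199
gripper_force: 6.5
```

```bash
python3 tilt.py; python3 b.py | grep side
```

```text
tcp [0.5039 0.3028 0.1893] wood 147
 wood dX/dZ -> tilt deg 8.3 -0.03988423605526564 0.005105400720843034
90 42 [-0.107 -0.098 -0.095]
100 24 [-0.112 -0.099 -0.096]
110 56 [-0.229 -0.227 -0.222]
120 178 [-0.226 -0.218 -0.21 ]
130 176 [-0.213 -0.205 -0.196]
140 66 [-0.201 -0.192 -0.185]
150 30 [-0.182 -0.178 -0.171]
side 22 [144.  84.] scoopx 0.0067 0.0257 y 0.0295 0.0537 z [-0.011  -0.0081]
```

Request:
apply_moves --targets '[{"dp":[0,0,0],"yaw":0},{"dp":[0,0,0],"yaw":0},{"dp":[0,0,0],"yaw":0}]' --squeeze 5.5

```text
time_s: 24.58
tcp_pos: [0.5038, 0.3028, 0.1891]
eef_rot: [-180.0, 0.0, -90.0]
contact_force: [-0.3, -0.4, -2.5]
gripper_width: 0.0198
gripper_force: 5.5
```

```bash
python3 tilt.py; python3 b.py | grep side
```

```text
tcp [0.5038 0.3028 0.1891] wood 149
 wood dX/dZ -> tilt deg 10.5 -0.041380590017310315 0.0017060582763285814
80 18 [-0.121 -0.11  -0.103]
90 14 [-0.119 -0.108 -0.104]
110 72 [-0.229 -0.227 -0.223]
120 175 [-0.225 -0.217 -0.21 ]
130 147 [-0.212 -0.205 -0.199]
140 51 [-0.2   -0.191 -0.18 ]
150 20 [-0.183 -0.175 -0.172]
side 16 [145.  86.] scoopx 0.0033 0.0158 y 0.0385 0.0531 z [-0.0186 -0.0135]
```

Request:
apply_moves --targets '[{"dp":[0,0,0],"yaw":0},{"dp":[0,0,0],"yaw":0},{"dp":[0,0,0],"yaw":0}]' --squeeze 4.5

```text
time_s: 24.98
tcp_pos: [0.5038, 0.3028, 0.189]
eef_rot: [180.0, -0.0, -90.0]
contact_force: [0.0, 0.2, -3.5]
gripper_width: 0.02
gripper_force: 4.5
```

```bash
python3 tilt.py; python3 b.py | grep side
```

```text
tcp [0.5038 0.3028 0.189 ] wood 150
 wood dX/dZ -> tilt deg 14.1 -0.04915592995101131 6.717677609380246e-05
80 8 [-0.127 -0.12  -0.114]
110 59 [-0.229 -0.226 -0.22 ]
120 184 [-0.225 -0.218 -0.21 ]
130 108 [-0.212 -0.207 -0.199]
140 36 [-0.196 -0.187 -0.181]
150 18 [-0.181 -0.175 -0.171]
```

Request:
apply_moves --targets '[{"dp":[0,0,0],"yaw":0},{"dp":[0,0,0],"yaw":0},{"dp":[0,0,0],"yaw":0}]' --squeeze 3.5

```text
time_s: 25.38
tcp_pos: [0.5038, 0.3028, 0.1891]
eef_rot: [-180.0, 0.0, -90.0]
contact_force: [-0.4, 0.2, -3.0]
gripper_width: 0.0195
gripper_force: 3.5
```

```bash
cat >> tilt.py <<'E'
w=wood; k=(abs(X)<.12)&(abs(Y)<.016)&(I[...,0]-I[...,2]>40)&(Z<-.01)&(Z>-.15); print('wood lowest Z',np.nanpercentile(Z[k],3).round(4),'X',np.nanpercentile(X[k],[3,97]).round(4))
k=(X>-.09)&(X<.13)&(abs(Y)<.06)&(Z<-.02)&(I.min(-1)>110)&(W[...,2]>.03); print('white min Z',np.percentile(Z[k],3).round(4) if k.sum() else '',k.sum())
E
python3 tilt.py; python3 b.py | grep side
```

```text
tcp [0.5038 0.3028 0.1891] wood 151
 wood dX/dZ -> tilt deg 18.9 -0.05129795529371073 -0.0017252057108487762
110 55 [-0.229 -0.227 -0.221]
120 182 [-0.226 -0.218 -0.21 ]
130 66 [-0.214 -0.208 -0.2  ]
140 33 [-0.198 -0.189 -0.18 ]
150 33 [-0.18  -0.174 -0.171]
wood lowest Z -0.0526 X [-0.0494 -0.0104]
white min Z -0.113 628
```

Request:
apply_moves --targets '[{"dp":[0,0,0],"yaw":0},{"dp":[0,0,0],"yaw":0},{"dp":[0,0,0],"yaw":0},{"dp":[0,0,0],"yaw":0}]' --squeeze 3

```text
time_s: 25.87
tcp_pos: [0.5038, 0.3028, 0.1891]
eef_rot: [-180.0, 0.0, -90.0]
contact_force: [-0.1, -0.3, -3.1]
gripper_width: 0.0199
gripper_force: 3.0
```

```bash
python3 tilt.py
python3 - <<'E'
from h import *
c=cap('top'); d=cap('side'); s=c['s']
A=cv2.resize(c['image'][130:300,60:240,::-1],(400,378),interpolation=cv2.INTER_CUBIC)
B=cv2.resize(d['image'][30:160,100:230,::-1],(378,378),interpolation=cv2.INTER_CUBIC)
cv2.imwrite('pics/two2.png',np.hstack([A,B]))
for k in('top','side'):
    c,W,B=blocks(k,-.2,.3)
    for Q,ce in B: print(k,len(Q),ce.round(),np.median(Q,0).round(3))
E
```

```text
tcp [0.5038 0.3028 0.1891] wood 150
 wood dX/dZ -> tilt deg 17.4 -0.05253541768691933 0.0009029287936075381
110 66 [-0.229 -0.227 -0.221]
120 177 [-0.226 -0.218 -0.211]
130 69 [-0.213 -0.209 -0.198]
140 37 [-0.197 -0.188 -0.178]
150 42 [-0.184 -0.175 -0.172]
wood lowest Z -0.0503 X [-0.05   -0.0102]
white min Z -0.1115 634
top 144 [122. 213.] [0.503 0.271 0.172]
```

Request:
apply_moves --targets '[{"dp":[0,0,-0.008],"yaw":0},{"dp":[0,0.01,-0.018],"yaw":0},{"dp":[0,0.02,-0.026],"yaw":0},{"dp":[0,0.03,-0.03],"yaw":0},{"dp":[0,0.04,-0.03],"yaw":0},{"dp":[0,0.05,-0.03],"yaw":0},{"dp":[0,0.055,-0.03],"yaw":0},{"dp":[0,0.055,-0.03],"yaw":0}]' --squeeze 8

```text
time_s: 26.78
tcp_pos: [0.5039, 0.3596, 0.1592]
eef_rot: [-180.0, 0.0, -89.9]
contact_force: [0.6, -0.1, -2.5]
gripper_width: 0.0199
gripper_force: 8.0
```

```bash
python3 tilt.py
python3 - <<'E'
from h import *
for k in('top','side'):
    c,W,B=blocks(k,-.2,.3)
    for Q,ce in B: print(k,len(Q),ce.round(),np.median(Q,0).round(3))
c=cap('top'); d=cap('side')
A=cv2.resize(c['image'][130:300,60:240,::-1],(400,378),interpolation=cv2.INTER_CUBIC)
B=cv2.resize(d['image'][20:150,90:220,::-1],(378,378),interpolation=cv2.INTER_CUBIC)
cv2.imwrite('pics/two3.png',np.hstack([A,B]))
E
```

```text
tcp [0.5039 0.3596 0.1592] wood 133
 wood dX/dZ -> tilt deg 15.2 -0.05200216621783149 0.002012034477039404
80 35 [-0.175 -0.171 -0.159]
90 22 [-0.159 -0.151 -0.144]
100 5 [-0.143 -0.143 -0.141]
wood lowest Z -0.0512 X [-0.0494 -0.0072]
white min Z -0.1025 568
top 16 [ 86. 212.] [0.504 0.353 0.183]
top 135 [102. 213.] [0.503 0.328 0.144]
```

View pics/two3.png

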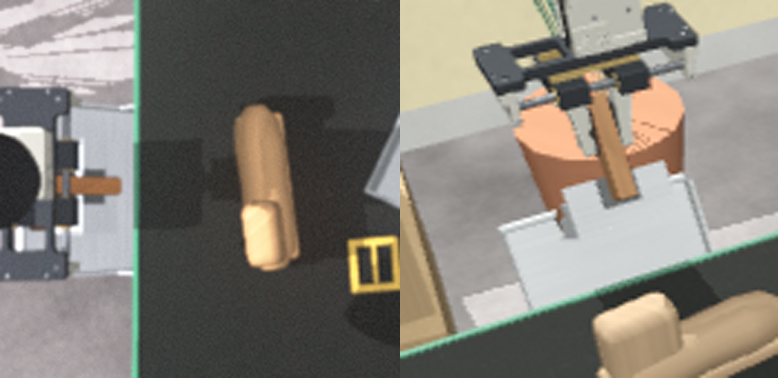

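The top half shows the handle at (90,185) over the open bin; the side half shows the tilted scoop at (620,250) below the gripper. I now lean the mouth on the bin's panel (at its stop) to steepen the tilt.

Request:
apply_moves --targets '[{"dp":[0,0.006,0],"yaw":0},{"dp":[0,0.012,0],"yaw":0},{"dp":[0,0.018,0],"yaw":0},{"dp":[0,0.024,0],"yaw":0},{"dp":[0,0.03,0],"yaw":0},{"dp":[0,0.036,0],"yaw":0},{"dp":[0,0.042,0],"yaw":0},{"dp":[0,0.046,0],"yaw":0},{"dp":[0,0.046,0],"yaw":0}]' --squeeze 3.5

```text
time_s: 27.78
tcp_pos: [0.5038, 0.4048, 0.1589]
eef_rot: [-180.0, 0.0, -90.0]
contact_force: [0.1, 0.6, -2.5]
gripper_width: 0.0201
gripper_force: 3.5
```

```bash
python3 tilt.py
```

```text
tcp [0.5038 0.4048 0.1589] wood 120
 wood dX/dZ -> tilt deg 15.7 -0.06468043408721097 -0.006585113696176925
wood lowest Z -0.0503 X [-0.0624 -0.0118]
white min Z -0.1027 610
```

Request:
apply_moves --targets '[{"dp":[0,-0.01,0.005],"yaw":0},{"dp":[0,-0.02,0.01],"yaw":0},{"dp":[0,-0.03,0.02],"yaw":0},{"dp":[0,-0.04,0.03],"yaw":0},{"dp":[0,-0.04,0.03],"yaw":0},{"dp":[0,-0.04,0.03],"yaw":0}]' --squeeze 15

```text
time_s: 28.33
tcp_pos: [0.5045, 0.3633, 0.1912]
eef_rot: [-179.9, 0.2, -90.1]
contact_force: [-0.3, -0.1, -2.7]
gripper_width: 0.0203
gripper_force: 15.0
```

```bash
python3 tilt.py
python3 - <<'E'
from h import *
for k in('top','side','wrist'):
    c,W,B=blocks(k,-.2,.3)
    for Q,ce in B: print(k,len(Q),ce.round(),np.median(Q,0).round(3))
E
```

```text
tcp [0.5045 0.3633 0.1912] wood 134
 wood dX/dZ -> tilt deg 13.8 -0.06691383191177486 -0.0069715759006344635
80 34 [-0.198 -0.19  -0.181]
90 26 [-0.185 -0.177 -0.174]
wood lowest Z -0.0519 X [-0.0632 -0.0132]
white min Z -0.1179 686
top 22 [ 78. 212.] [0.504 0.359 0.21 ]
top 190 [ 97. 212.] [0.504 0.327 0.18 ]
wrist 2407 [253. 185.] [0.502 0.334 0.185]
wrist 734 [255. 282.] [0.501 0.364 0.213]
wrist 16 [238. 275.] [0.509 0.362 0.212]
wrist 47 [239. 285.] [0.508 0.365 0.214]
```

Request:
apply_moves --targets '[{"dp":[0,0,0.01],"yaw":0},{"dp":[0,0,0.03],"yaw":0},{"dp":[0,0,0.06],"yaw":0},{"dp":[0,0,0.09],"yaw":0},{"dp":[0,0,0.12],"yaw":0},{"dp":[0,0,0.15],"yaw":0},{"dp":[0,0,0.17],"yaw":0},{"dp":[0,0,0.17],"yaw":0},{"dp":[0,0,0.17],"yaw":0}]' --squeeze 30

```text
time_s: 29.28
tcp_pos: [0.5039, 0.3643, 0.3606]
eef_rot: [-179.9, 0.1, -90.0]
contact_force: [-0.1, -0.9, -2.8]
gripper_width: 0.0199
gripper_force: 30.0
```

Run:
```python
from h import *
for k in('top','side'):
    c,W,B=blocks(k,-.2,.5)
    for Q,ce in B: print(k,len(Q),ce.round(),np.median(Q,0).round(3),Q.min(0).round(3),Q.max(0).round(3),c['image'][int(ce[1]),int(ce[0])])
    if k=='top':
        m=(W[...,0]>.4)&(W[...,0]<.61)&(W[...,1]>.3)&(W[...,1]<.45)&(W[...,2]<0)&(W[...,2]>-.2); print('bin seen',m.sum(), np.percentile(W[...,2][m],[5,50,95]).round(3))
        I=c['image'].astype(int); q=m&(I[...,0]-I[...,2]>15); print('reddish',q.sum(), np.median(W[q],0) if q.sum() else '')
print(c['s']['contact_force'])
```

```text
top 35 [ 40. 210.] [0.504 0.362 0.382] [0.495 0.342 0.378] [0.513 0.366 0.433] [179 121  77]
top 320 [ 65. 210.] [0.504 0.329 0.351] [0.493 0.304 0.325] [0.514 0.355 0.376] [170 111  71]
bin seen 2880 [-0.115 -0.062 -0.001]
reddish 0 
[-0.36947575 -0.42159183 -2.95708968]
```

Run:
```python
from h import *
F=[]
for i in range(16):
    c=cams.capture('top'); s=get_state(); F.append([*s['contact_force'],*s['moment']])
F=np.array(F); print(F.mean(0).round(3),F.std(0).round(2)); print(get_state()['time_s'])
W=cloud({**c,'s':s}); m=(W[...,0]>.4)&(W[...,0]<.61)&(W[...,1]>.3)&(W[...,1]<.45)&(W[...,2]<-.08)&(W[...,2]>-.2)
for xx in np.arange(.41,.61,.02):
    k=m&(abs(W[...,0]-xx)<.01); 
    if k.sum(): i=np.argsort(W[...,2][k])[:8]; print(xx.round(2),k.sum(),np.median(W[k][i],0).round(3), c['image'][k][i].mean(0).round())
```

```text
[ 0.152  0.09  -2.288  0.124 -0.059 -0.007] [0.47 0.44 0.59 0.03 0.03 0.03]
30.1833
0.41 95 [ 0.412  0.367 -0.121] [174. 199. 193.]
0.43 97 [ 0.43   0.367 -0.121] [184. 199. 198.]
0.45 98 [ 0.451  0.367 -0.121] [185. 198. 198.]
0.47 84 [ 0.471  0.367 -0.121] [186. 198. 199.]
0.49 101 [ 0.494  0.367 -0.119] [186. 198. 199.]
0.51 99 [ 0.506  0.37  -0.12 ] [187. 195. 198.]
0.53 92 [ 0.528  0.367 -0.12 ] [183. 196. 197.]
0.55 88 [ 0.548  0.367 -0.121] [181. 195. 195.]
0.57 91 [ 0.569  0.367 -0.119] [183. 196. 197.]
0.59 97 [ 0.586  0.37  -0.122] [187. 196. 198.]
```

Mean vertical force is now 2.3 N, which is the empty scoop alone (loaded would be 3.2 N), so the blocks are off. No block shows on the mat or in the tray. Now I carry the scoop back over the free mat.

Request:
apply_moves --targets '[{"dp":[0,-0.01,0],"yaw":0},{"dp":[0,-0.03,0],"yaw":0},{"dp":[0,-0.06,0],"yaw":0},{"dp":[0,-0.095,0],"yaw":0},{"dp":[0,-0.13,0],"yaw":0},{"dp":[0,-0.165,0],"yaw":0},{"dp":[0,-0.2,0],"yaw":0},{"dp":[0,-0.235,0],"yaw":0},{"dp":[0,-0.27,0],"yaw":0},{"dp":[0,-0.305,0],"yaw":0},{"dp":[0,-0.34,0],"yaw":0},{"dp":[0,-0.375,0],"yaw":0},{"dp":[0,-0.41,0],"yaw":0},{"dp":[0,-0.445,0],"yaw":0},{"dp":[0,-0.48,0],"yaw":0},{"dp":[0,-0.515,0],"yaw":0},{"dp":[0,-0.55,0],"yaw":0},{"dp":[0,-0.585,0],"yaw":0},{"dp":[0,-0.61,0],"yaw":0},{"dp":[0,-0.63,0],"yaw":0}]' --squeeze 40

```text
time_s: 31.85
tcp_pos: [0.5022, -0.269, 0.3592]
eef_rot: [180.0, -0.0, -90.1]
contact_force: [0.4, -0.1, -2.6]
gripper_width: 0.0196
gripper_force: 40.0
```

Request:
apply_moves --targets '[{"dp":[0,-0.015,-0.01],"yaw":0},{"dp":[0,-0.03,-0.03],"yaw":0},{"dp":[0,-0.042,-0.055],"yaw":0},{"dp":[0,-0.042,-0.08],"yaw":0},{"dp":[0,-0.042,-0.105],"yaw":0},{"dp":[0,-0.042,-0.13],"yaw":0},{"dp":[0,-0.042,-0.15],"yaw":0},{"dp":[0,-0.042,-0.165],"yaw":0},{"dp":[0,-0.042,-0.17],"yaw":0},{"dp":[0,-0.042,-0.17],"yaw":0}]'

```text
time_s: 32.68
tcp_pos: [0.5023, -0.3084, 0.1881]
eef_rot: [179.9, 0.0, -90.0]
contact_force: [0.0, 0.4, -2.4]
gripper_width: 0.0198
gripper_force: 40.0
```

```bash
cat > p.py <<'E'
from h import *
for nm in ('side','top'):
    c=cap(nm); W=cloud(c); g=np.array(c['s']['tcp_pos'])
    if nm=='side': print('tcp',g.round(4),np.round(c['s']['contact_force'],1))
    X=W[...,1]-g[1]; Y=W[...,0]-g[0]; z=W[...,2]
    for lo in range(-90,170,15):
        k=(X>lo/1e3)&(X<lo/1e3+.015)&(abs(Y)<.05)&(z<g[2]-.02)
        if k.sum()>3: print(nm,lo+7,k.sum(),np.nanpercentile(z[k],[5,50,95]).round(3))
E
python3 p.py
python3 - <<'E'
from h import *
c,W,B=blocks('top',-.2,.5)
for Q,ce in B: print(len(Q),ce.round(),np.median(Q,0).round(3))
E
```

```text
tcp [ 0.5023 -0.3084  0.1881] [ 0.   0.4 -2.4]
side -83 365 [-0.002  0.     0.002]
side -68 373 [-0.002  0.     0.152]
side -53 873 [-0.001  0.11   0.163]
side -38 784 [-0.001  0.119  0.147]
side -23 646 [-0.001  0.004  0.148]
side -8 110 [-0.002  0.     0.161]
side 7 58 [-0.001  0.     0.002]
side 22 38 [-0.001  0.001  0.025]
side 37 41 [-0.001  0.     0.003]
side 52 228 [-0.002  0.     0.002]
side 67 261 [-0.002  0.     0.002]
side 82 231 [-0.002  0.     0.002]
side 97 171 [-0.002  0.     0.002]
side 112 93 [-0.002  0.     0.002]
side 127 106 [-0.001  0.     0.002]
side 142 95 [-0.002  0.001  0.039]
side 157 94 [-0.002  0.001  0.004]
side 172 99 [-0.001  0.002  0.005]
top -53 5 [0.111 0.114 0.118]
top -38 9 [0.118 0.124 0.131]
top -23 12 [0.078 0.136 0.143]
top -8 7 [0.051 0.057 0.063]
top 7 88 [0.036 0.044 0.051]
top 22 106 [0.006 0.028 0.037]
top 37 93 [-0.004  0.001  0.02 ]
top 52 75 [-0.003  0.     0.004]
top 67 32 [-0.003  0.001  0.004]
```

Request:
apply_moves --targets '[{"dp":[0,0,-0.01],"yaw":0},{"dp":[0,0,-0.018],"yaw":0},{"dp":[0,-0.007,-0.021],"yaw":0},{"dp":[0,-0.014,-0.024],"yaw":0},{"dp":[0,-0.021,-0.027],"yaw":0},{"dp":[0,-0.028,-0.029],"yaw":0},{"dp":[0,-0.035,-0.032],"yaw":0},{"dp":[0,-0.042,-0.035],"yaw":0},{"dp":[0,-0.048,-0.039],"yaw":0},{"dp":[0,-0.055,-0.042],"yaw":0},{"dp":[0,-0.061,-0.046],"yaw":0},{"dp":[0,-0.061,-0.046],"yaw":0},{"dp":[0,-0.061,-0.046],"yaw":0}]' --squeeze 6

```text
time_s: 33.92
tcp_pos: [0.5029, -0.3694, 0.142]
eef_rot: [179.9, 0.1, -90.1]
contact_force: [-0.4, -1.1, -0.7]
gripper_width: 0.0202
gripper_force: 6.0
```

```bash
python3 p.py | grep -v 'side [0-9]'
```

```text
tcp [ 0.5029 -0.3694  0.142 ] [-0.4 -1.1 -0.7]
side -83 424 [-0.002  0.     0.002]
side -68 406 [-0.002  0.     0.002]
side -53 409 [-0.002  0.     0.003]
side -38 547 [-0.001  0.001  0.116]
side -23 649 [-0.002  0.002  0.102]
side -8 608 [-0.001  0.078  0.096]
top -83 4 [-0.001  0.001  0.001]
top -68 6 [-0.003  0.     0.002]
top -53 5 [-0.001  0.001  0.004]
top -8 20 [0.042 0.045 0.05 ]
top 7 139 [0.035 0.039 0.043]
top 22 134 [0.028 0.034 0.038]
top 37 85 [0.023 0.028 0.032]
```

Request:
apply_moves --targets '[{"dp":[0,-0.006,-0.004],"yaw":0},{"dp":[0,-0.012,-0.008],"yaw":0},{"dp":[0,-0.018,-0.013],"yaw":0},{"dp":[0,-0.023,-0.018],"yaw":0},{"dp":[0,-0.028,-0.023],"yaw":0},{"dp":[0,-0.033,-0.028],"yaw":0},{"dp":[0,-0.038,-0.034],"yaw":0},{"dp":[0,-0.042,-0.039],"yaw":0},{"dp":[0,-0.046,-0.045],"yaw":0},{"dp":[0,-0.049,-0.049],"yaw":0},{"dp":[0,-0.05,-0.051],"yaw":0},{"dp":[0,-0.05,-0.051],"yaw":0},{"dp":[0,-0.05,-0.051],"yaw":0}]' --squeeze 6

```text
time_s: 35.1
tcp_pos: [0.5037, -0.4194, 0.0921]
eef_rot: [-180.0, -0.0, -90.0]
contact_force: [-1.3, -1.2, 2.6]
gripper_width: 0.0197
gripper_force: 6.0
```

```bash
python3 p.py | grep -v 'side -'
```

```text
tcp [ 0.5037 -0.4194  0.0921] [-1.3 -1.2  2.6]
side 7 69 [-0.002  0.     0.002]
side 22 12 [0.005 0.011 0.027]
side 37 17 [0.001 0.003 0.004]
side 52 33 [0.001 0.002 0.004]
side 67 45 [0.001 0.003 0.005]
side 82 6 [0.001 0.003 0.004]
side 97 80 [0.001 0.003 0.006]
side 112 251 [0.001 0.004 0.006]
side 127 287 [0.002 0.004 0.006]
side 142 253 [-0.001  0.003  0.005]
side 157 272 [-0.002  0.     0.002]
side 172 269 [-0.002  0.     0.002]
top -68 5 [-0.005  0.001  0.004]
top -53 9 [-0.006 -0.001  0.004]
top -38 6 [-0.003  0.001  0.005]
top -8 30 [-0.002 -0.     0.004]
top 7 15 [-0.002  0.001  0.024]
top 22 79 [0.022 0.048 0.07 ]
top 172 4 [-0.002 -0.     0.002]
```

Request:
apply_moves --targets '[{"dp":[0,0,0],"yaw":0},{"dp":[0,0,0],"yaw":0},{"dp":[0,0,0],"yaw":0},{"dp":[0,0,0],"yaw":0},{"dp":[0,0,0],"yaw":0},{"dp":[0,0,0],"yaw":0},{"dp":[0,0,0],"yaw":0},{"dp":[0,0,0],"yaw":0},{"dp":[0,0,0.02],"yaw":0},{"dp":[0,0,0.05],"yaw":0},{"dp":[0,0,0.08],"yaw":0},{"dp":[0,0,0.12],"yaw":0},{"dp":[0,0,0.16],"yaw":0},{"dp":[0,-0.03,0.2],"yaw":0},{"dp":[0,-0.06,0.22],"yaw":0},{"dp":[0,-0.06,0.22],"yaw":0}]' --grip -1

```text
time_s: 36.53
tcp_pos: [0.5046, -0.4842, 0.3187]
eef_rot: [-179.6, -0.4, -90.1]
contact_force: [0.4, -0.1, 0.0]
gripper_width: 0.0875
gripper_force: 0.0
```

Run:
```python
from h import *
c=cap('top');W=cloud(c);I=c['image'].astype(int); x,y,z=W[...,0],W[...,1],W[...,2]
for nm in('side','top'):
    d=cap(nm);V=cloud(d); m=(abs(V[...,0]-.503)<.045)&(V[...,1]>-.38)&(V[...,1]<-.285)&(V[...,2]<.03)
    A=np.c_[V[m][:,:2]-[.503,-.337],np.ones(m.sum())]
    if m.sum()>20: print(nm,m.sum(),np.linalg.lstsq(A,V[m][:,2],rcond=None)[0].round(4))
d0=np.load('top.npz')['W']; D=abs(z-d0[...,2])
for nm,(a,b,e,f) in dict(last=(.38,.63,.1,.24),pull=(.66,.82,.05,.3),ba=(.66,.8,-.15,.03),bb=(.36,.45,-.02,.09)).items():
    m=(d0[...,0]>a)&(d0[...,0]<b)&(d0[...,1]>e)&(d0[...,1]<f); print(nm,m.sum(),(D[m]>.006).sum())
m=(x>.4)&(x<.6)&(y>.44)&(y<.5)&(z>0)&(z<.04); print('rim',np.median(W[m],0))
_,_,B=blocks('top',-.2,.1); print([(len(Q),np.median(Q,0).round(3)) for Q,_ in B]); print(get_state()['time_s'])
```

```text
side 1734 [0.0004 0.0013 0.0022]
top 930 [ 0.0003 -0.0022  0.0023]
last 4613 365
pull 5105 395
ba 3232 265
bb 1317 110
rim [0.49982506 0.4559401  0.01100636]
[]
36.7333
```

The scoop is flat on the mat. One check that all four blocks are in the bin, with the wrist camera from above.

Request:
apply_moves --targets '[{"dp":[0,0.04,0],"yaw":0},{"dp":[0,0.08,0],"yaw":0},{"dp":[0,0.12,0],"yaw":0},{"dp":[0,0.16,0],"yaw":0},{"dp":[0,0.2,0],"yaw":0},{"dp":[0,0.24,0],"yaw":0},{"dp":[0,0.28,0],"yaw":0},{"dp":[0,0.32,0],"yaw":0},{"dp":[0,0.36,0],"yaw":0},{"dp":[0,0.4,0],"yaw":0},{"dp":[0,0.44,0],"yaw":0},{"dp":[0,0.48,0],"yaw":0},{"dp":[0,0.52,0],"yaw":0},{"dp":[0,0.56,0],"yaw":0},{"dp":[0,0.6,0],"yaw":0},{"dp":[0,0.64,0],"yaw":0},{"dp":[0,0.68,0],"yaw":0},{"dp":[0,0.72,0],"yaw":0},{"dp":[0,0.76,0],"yaw":0},{"dp":[0,0.8,0],"yaw":0}]'

```text
time_s: 38.4
tcp_pos: [0.502, 0.3228, 0.3109]
eef_rot: [179.9, -0.1, -89.9]
contact_force: [0.7, 0.1, 0.1]
gripper_width: 0.0875
gripper_force: 0.0
```

Request:
apply_moves --targets '[{"dp":[0,0.04,0],"yaw":0},{"dp":[0,0.08,0],"yaw":0},{"dp":[0,0.08,0],"yaw":0},{"dp":[0,0.08,0],"yaw":0},{"dp":[0,0.08,0],"yaw":0}]'

```text
time_s: 38.82
tcp_pos: [0.5026, 0.4009, 0.3106]
eef_rot: [179.9, -0.1, -89.9]
contact_force: [-0.3, -0.2, 0.4]
gripper_width: 0.0872
gripper_force: 0.0
```

Run:
```python
from h import *
c=cap('wrist');W=cloud(c);I=c['image'].astype(int);print(c['s']['tcp_pos'])
m=(W[...,0]>.39)&(W[...,0]<.62)&(W[...,1]>.25)&(W[...,1]<.46)&(W[...,2]<-.02)&(W[...,2]>-.2)
red=m&(I[...,0]-I[...,2]>25); n,l,st,ce=cv2.connectedComponentsWithStats(red.astype(np.uint8),connectivity=4)
print(m.sum(),red.sum())
for i in range(1,n):
    if st[i,4]>30: Q=W[l==i]; print(st[i,4],np.median(Q,0).round(3),Q.min(0).round(3),Q.max(0).round(3))
```

```text
[0.50258225 0.40089247 0.31055474]
10430 745
139 [ 0.545  0.335 -0.112] [ 0.532  0.326 -0.121] [ 0.558  0.345 -0.107]
206 [ 0.47   0.338 -0.114] [ 0.454  0.326 -0.124] [ 0.482  0.353 -0.109]
155 [ 0.501  0.34  -0.108] [ 0.493  0.328 -0.116] [ 0.511  0.351 -0.105]
244 [ 0.419  0.341 -0.112] [ 0.404  0.328 -0.121] [ 0.432  0.357 -0.108]
```

All four blocks are in the bin; handing in.

```bash
python3 -c "
from plant import r
print(r.close_job())"
```

```text
the job is handed in; nothing more can be done
None
```

The job is handed in at about 39 s. The bin is out at its stop with all four blocks in it (seen by the wrist camera), the scoop lies flat on the mat clear of the tray, and nothing showed the last, puller or buckles having moved; the verdict itself was not shown.

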